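# Examine fossil carriers under the microscope and park them in a row

## Task

Switch the ring light on and examine the fossils that are there, the lowest first and the tallest last: slide each carrier along the stage's channel, under the ring light and up against the stop, leave it there under the light for a good two seconds, and draw it out again. Park the carriers side by side on the rack in a neat row, each lying flat in the middle of a bay of its own, straight, with its fossil end up against the stop strip, and switch the light off at the end. Do not bump the microscope or push the other things about.

Things in the scene. Friction and masses are not known exactly. Their poses are not given: they have to be found in the camera images.
- coil: Loose specimen carrier (may be absent: None from the start): plywood strip 172 x 52 x 10 mm, lying flat, bearing a flat coiled fossil shell, 48 mm across and 14 mm high (the lowest). Origin: middle of its underside; x runs along the strip from grip block to fossil, z up. About 0.34 kg, mostly the block
- coil_fossil (a point): On the coil carrier: the middle of its fossil's foot, on top of the strip (54, 0, 10 mm in the carrier's frame)
- coil_front (a point): On the coil carrier: the middle of its fossil-side end, at the underside (86, 0, 0 mm in the carrier's frame)
- coil_grip (a point): On the coil carrier's plain steel grip block, a point to pinch it at (-70, 0, 40 mm in the carrier's frame). The block measures 34 mm along x and 22 mm along y (pinch across these 22 mm); its top is 56 mm above the carrier's underside
- dome: Loose specimen carrier (may be absent: None from the start): plywood strip 172 x 52 x 10 mm, lying flat, bearing a ribbed dome-shaped fossil shell, 47 mm across and 27 mm high (the middle one). Origin: middle of its underside; x runs along the strip from grip block to fossil, z up. About 0.34 kg, mostly the block
- dome_fossil (a point): On the dome carrier: the middle of its fossil's foot, on top of the strip (54, 0, 10 mm in the carrier's frame)
- dome_front (a point): On the dome carrier: the middle of its fossil-side end, at the underside (86, 0, 0 mm in the carrier's frame)
- dome_grip (a point): On the dome carrier's plain steel grip block, a point to pinch it at (-70, 0, 40 mm in the carrier's frame). The block measures 34 mm along x and 22 mm along y (pinch across these 22 mm); its top is 56 mm above the carrier's underside
- tooth: Loose specimen carrier (may be absent: None from the start): plywood strip 172 x 52 x 10 mm, lying flat, bearing an upright pointed fossil tooth, 38 mm across its foot and 40 mm high (the tallest). Origin: middle of its underside; x runs along the strip from grip block to fossil, z up. About 0.34 kg, mostly the block
- tooth_fossil (a point): On the tooth carrier: the middle of its fossil's foot, on top of the strip (54, 0, 10 mm in the carrier's frame)
- tooth_front (a point): On the tooth carrier: the middle of its fossil-side end, at the underside (86, 0, 0 mm in the carrier's frame)
- tooth_grip (a point): On the tooth carrier's plain steel grip block, a point to pinch it at (-70, 0, 40 mm in the carrier's frame). The block measures 34 mm along x and 22 mm along y (pinch across these 22 mm); its top is 56 mm above the carrier's underside
- stage: Fixed aluminium plate 345 x 110 mm on the table, its top 6 mm high. Origin: on the table right under the lens; +x is the way carriers slide in, fossil first. Plate from x = -285 to +60 mm. Carriers can be laid on its open part, before the mouth of the channel
- channel_mouth (a point): Middle of the channel's wide mouth, on the plate (-100, 0, 6 mm in the stage's frame). Two rails, 12 mm high above the plate, narrow from 90 mm apart here to 58 mm at x = -70 mm, and run on straight to the stop at x = +32 mm
- channel_stop (a point): Middle of the face of the stop bar that closes the channel, at plate level (32, 0, 6 mm in the stage's frame). A carrier whose fossil-side end touches it has its fossil right under the lens. The bar is 16 mm high above the plate
- focus (a point): On the stage plate right under the lens (0, 0, 6 mm in the stage's frame)
- scope: Fixed stereo microscope, frame as the stage's. White ring light, radius 48 mm, underside 66 mm above the table: fossils pass below it, a gripper does not. Above it a 30 mm radius objective, then the head (radius 45 mm, 150 to 260 mm high) and eyepieces up to 340 mm; boom along +x to a column at x = 200 mm on a base from x = 150 mm on. Must not be bumped
- rack: Fixed wooden rack board 200 x 250 mm, its top 6 mm above the table. Origin: its middle at table level; +x points to the dark stop strip along one end, 18 mm high over the table, face at x = +86 mm. White lines along x at y = -120, -40, +40, +120 mm bound three bays. Bay middles: y = -80, 0, +80 mm; carriers are parked fossil towards the strip
- lamp (a joint): The ring light's toggle switch: angle in rad, 0 = off, 1.0 = on (its stops); stays where it is left; a few N at the tip move it
- lamp_tip (a point): Centre of the 26 mm ball at the end of the switch's lever (70 mm long, pivot 22 mm above the table in a grey box 70 x 50 mm). From off (0) to on (1) it swings over the top, from 0.5 rad before upright to 0.5 rad past it, towards +x of this point's frame
- tub: Bystander: open white plastic tub, 100 mm across and 85 mm high, origin under its middle; leave it where it is
- scribe: Bystander: dark pen-like air scribe lying on the table, about 150 mm long and 14 mm thick; leave it where it is
- samples: Bystander: wooden block 50 x 150 x 35 mm with three stone discs let in, origin under its middle; leave it where it is

How it is judged:
By the outcome, as a careful person would: the job done as asked, in the order asked, and still so for the second after the job is handed in, with the robot touching nothing.
Of coil, dome, tooth only 2 to 3 are there at a start; the rules pass over those that are not, and their reading is None.
At some moment in a run one of coil, dome, tooth may be knocked a few centimetres aside while the robot is not near it.
Once in a run the grip may slacken for a moment while it holds something.
It also fails if it takes over 210 s, if anything falls off the work surface, if the arm or the gripper's body presses on something with over 40 N, if the wrist force passes 120 N, or if a joint passes its speed limit or range.

## Robot

A 7-joint arm with a two-finger parallel gripper is mounted at the origin on the work surface. World frame = base frame: x ahead of the robot, y to its left, z up, the work surface at z = 0. Lengths are in m, angles in rad, forces in N, time in s.
With the tool pointing down it reaches from about 0.35 to 0.9 m from the base axis. Payload 19.9 kg.
Tool frame: the origin (TCP) lies midway between the tips of the shut fingers; the grasp point (between the pads) lies 19 mm behind it (r.hold_point_z is the distance from the TCP to the grasp point, in m); z points along the fingers, y is the line along which they close (so a half turn about z gives the same grasp; the last joint's range is limited). The gripper opens to 94 mm and grips with 3 to 60 N. Pads are 16 mm wide; open, the fingers measure 119 mm over their backs; the gripper's body (75 mm by 177 mm) begins 78 mm behind the grasp point.
Start: joints at [1.286, 0.417, -0.01, 1.614, 0.005, 1.111, -0.053], TCP at [0.151, -0.606, 0.179] pointing down, gripper open.
Joint ranges: [-2.81, 2.81], [-0.39, 2.02], [-1.27, 1.25], [0.06, 2.57], [-1.19, 4.33], [0.19, 2], [-2.82, 2.82]. Speed limits (rad/s): [1.89, 1.89, 2.39, 2.39, 3.01, 3.01, 3.01].

## Interface

Orientations are given as a unit quaternion [w, x, y, z].
In Python, from rig import telemetry, eyes, r gives the robot as it stands. The module is installed in compiled form; this text tells all that it offers.
- The arm moves only by the tool apply_moves, never from a script. Its argument "plan" is a list that holds one entry, the list of rows, each a list of 5 numbers: the shift along the tool's x, y, z in cm, then the turn about the tool's z in degrees, then the closure in counts, from 0 (fully open) to 255 (shut). In form: [[[x, y, z, spin, fingers], ...]]. A call has 1 to 5 rows; each row is the pose to reach, as a shift and turn from the pose commanded when the call began, along the tool's axes at that moment; what a row does not reach only later rows make up. A row lasts 1/8 s, in which the tool goes at most 62.5 mm and 10.7 degrees, less where a joint would pass 70% of its speed; a pose out of reach is approached as far as the arm can. A call with a gripper value outside its range is refused whole. The fingers move at their own pace and stop on an object; "grip_force" is the grip in N (left out, the last holds). Time passes only in rows, so rows that repeat a pose let the fingers close. It gives the time, the measured TCP pose, the force, the opening and the grip force at its end, in the units of the state.
- telemetry.observe(): the state, without advancing time (a new reading comes with each control period).
- eyes.read_camera(name): name is "scene" or "top" or "wrist"; returns the picture (400x640x3 uint8, blue, green, red); there is no depth.
- eyes.camera_model(name): a dict with "mtx" (3x3 intrinsics, pixels), "k1" (the pictures are not rectified: a ray, as slopes to the right and down, at radius r is drawn at 1 + k1 r^2 times it, then the intrinsics apply), "R" (3x3) and "t" (3): a world point X has camera coordinates R X + t; the wrist camera has in their place "tool_from_camera" (4x4, takes a point from camera to tool coordinates, whose origin is the TCP and whose axes are the flange's). Camera axes: x right, y down, z forward; pixel columns grow to the right and rows downward; lengths in m; the calibration is good to about 2 mm. A picture is of the moment at which its call begins: read the wrist's pose just before it. camera_model takes no time and is no camera call.
- r.finish_job(): hands the job in; it is judged then, once.
The state is a dict: "time_s": time; "joint_pos": joint angles; "joint_velocities": joint speeds; "joint_torque": joint torques, N m; "position": TCP position; "ee_rot": TCP orientation; "contact_force": force on the tool from outside, world axes, zero at the start; "ft_torque": the same for the moment, N m; "width": finger opening in m; "gripper_force": force on a finger pad.
Only numpy, scipy, OpenCV 4.12 (cv2) and the standard library are available. Lean on these libraries where they do the work, as an engineer would, in place of code of your own. Each camera call takes 0.05 s, during which the arm holds its last target. There are 200 camera calls.

## Working session

There is one attempt and no reset: what is moved stays moved. The work goes in short steps, Python scripts to look and compute and a tool call to move; the robot and the scene stay as the last step left them, time stands still between calls to the robot, and variables do not carry over. Pictures are saved under pics/ and viewed, at most 14 in all, crops included, and the job is handed in when it is done.

Besides the shell and the picture viewer there is one more tool, called after "Emit:" as name([rows], argument=value, ...), one row to a line, values as JSON. apply_moves: Moves the arm, as the interface text tells. Its arguments: {"type":"object","properties":{"plan":{"type":"array"},"grip_force":{"type":"number"}},"required":["plan"]}

```bash
mkdir -p pics; cat > h.py <<'E'
import numpy as np, cv2
from rig import telemetry, eyes, r
from scipy.spatial.transform import Rotation as Ro
def st():
    s=telemetry.observe(); q=s['ee_rot']; return s,np.array(s['position']),Ro.from_quat([q[1],q[2],q[3],q[0]]).as_matrix()
def cam(n):
    m=eyes.camera_model(n); 
    if n=='wrist':
        s,p,R=st(); T=np.array(m['tool_from_camera']); Rc=R@T[:3,:3]; c=R@T[:3,3]+p
    else:
        Rc=np.array(m['R']).T; c=-Rc@np.array(m['t'])
    return np.array(m['mtx']),m['k1'],Rc,c
def onplane(C,uv,z):
    K,k1,Rc,c=C; uv=np.atleast_2d(np.array(uv,float))
    d=(uv-K[[0,1],2])/K[[0,1],[0,1]]; x=d.copy()
    for _ in range(30): x=d/(1+k1*(x**2).sum(1,keepdims=True))
    v=np.c_[x,np.ones(len(x))]@Rc.T
    return c+v*((z-c[2])/v[:,2])[:,None]
def proj(C,X):
    K,k1,Rc,c=C; p=(np.atleast_2d(X)-c)@Rc; x=p[:,:2]/p[:,2:]; x=x*(1+k1*(x**2).sum(1,keepdims=True))
    return x*K[[0,1],[0,1]]+K[[0,1],2]
def snap(n,f):
    C=cam(n); im=eyes.read_camera(n); cv2.imwrite('pics/'+f+'.png',im); np.save('pics/'+f+'.npy',np.array([C],dtype=object),allow_pickle=True); return C,im
def load(f): return tuple(np.load('pics/'+f+'.npy',allow_pickle=True)[0]),cv2.imread('pics/'+f+'.png')
E
python3 - <<'E'
from h import *
for n in('top','scene'):
    C,im=snap(n,n+'0'); print(n,C)
s,p,R=st(); print(s,R); print(eyes.camera_model('wrist'))
E
```

```text
top (array([[473.29703833,   0.        , 315.13960149],
       [  0.        , 473.29703833, 202.10141414],
       [  0.        ,   0.        ,   1.        ]]), -0.06020057628887074, array([[-0.00808859, -0.99646019,  0.08367597],
       [-0.99984162,  0.00673264, -0.01647433],
       [ 0.01585265, -0.08379597, -0.99635683]]), array([0.48100326, 0.06070324, 1.49541448]))
scene (array([[390.17237365,   0.        , 321.29600971],
       [  0.        , 390.17237365, 200.67323343],
       [  0.        ,   0.        ,   1.        ]]), 0.02908459858776525, array([[ 0.56595176,  0.60506579, -0.55999464],
       [ 0.82439683, -0.4221559 ,  0.3770335 ],
       [-0.00827497, -0.67504058, -0.73773419]]), array([ 1.18314419, -0.35855036,  0.85242512]))
{'time_s': 0.1, 'joint_pos': array([ 1.28549983,  0.41794102, -0.01030835,  1.61412703,  0.00469961,
        1.11068182, -0.05299143]), 'joint_velocities': array([ 2.02366627e-05,  2.75107910e-04, -1.29693801e-03, -2.94014121e-03,
       -7.06139703e-04, -1.90848238e-03, -2.25985677e-04]), 'joint_torque': array([ 1.66129234e-03, -8.52581620e+01,  6
[... 424 characters left out ...]
423374e-01  2.41409090e-01 -3.54944243e-04]
 [ 2.41409337e-01 -9.70422781e-01  1.07642067e-03]
 [-8.45882449e-05 -1.13027063e-03 -9.99999358e-01]]
{'mtx': array([[355.48038808,   0.        , 326.82743727],
       [  0.        , 355.48038808, 198.26802122],
       [  0.        ,   0.        ,   1.        ]]), 'k1': -0.029960930270287373, 'tool_from_camera': array([[ 2.95216665e-04, -9.71251034e-01, -2.38057433e-01,
         6.81632769e-02],
       [ 9.99999882e-01,  1.94666662e-04,  4.45885820e-04,
         1.50712944e-03],
       [-3.86725218e-04, -2.38057536e-01,  9.71250977e-01,
        -2.04470926e-01],
       [ 0.00000000e+00,  0.00000000e+00,  0.00000000e+00,
         1.00000000e+00]])}
```

View pics/top0.png

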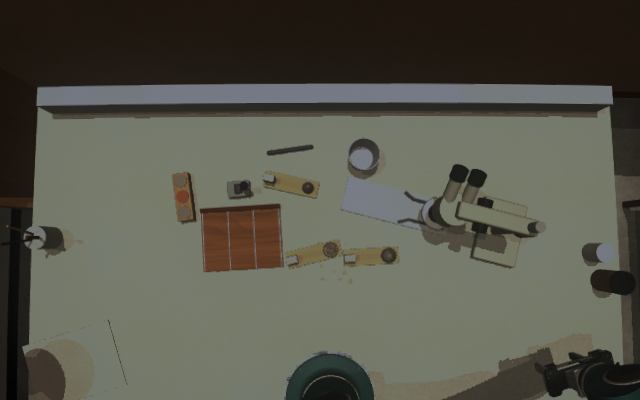

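View pics/scene0.png

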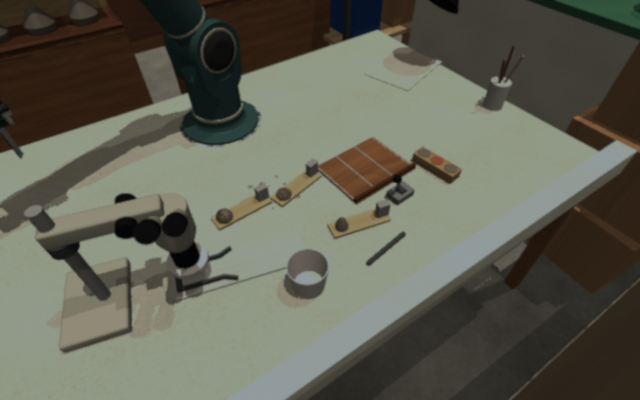

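The top view shows three carriers, near (291,184), (313,254) and (371,256). The rack is at (243,238), the stage runs (345..435, 180..228), the switch is at (238,188), and the tub, scribe and samples are above. I'll enlarge to tell the fossils apart.

```bash
python3 - <<'E'
from h import *
C,a=load('top0'); C2,b=load('scene0')
A=cv2.resize(a[140:280,165:445],(800,400),interpolation=cv2.INTER_CUBIC)
B=cv2.resize(b[130:290,170:470],(400,200)) 
B=cv2.resize(b[145:245,205:420],(430,200),interpolation=cv2.INTER_CUBIC)
o=np.zeros((600,800,3),np.uint8); o[:400]=A; o[400:,:430]=B
o=np.clip(o*1.7,0,255).astype(np.uint8)
cv2.imwrite('pics/z0.png',o)
# masks
hsv=cv2.cvtColor(a,cv2.COLOR_BGR2HSV)
for n,u in dict(coil=(300,188),board=(330,250),rack=(240,240),stage=(380,200),table=(400,320),rail=(415,200)).items(): print(n,hsv[u[1],u[0]])
E
```

```text
coil [ 21 106 116]
board [18 67 91]
rack [ 12 161  95]
stage [108  23 131]
table [ 38  37 124]
rail [20 16 48]
```

View pics/z0.png

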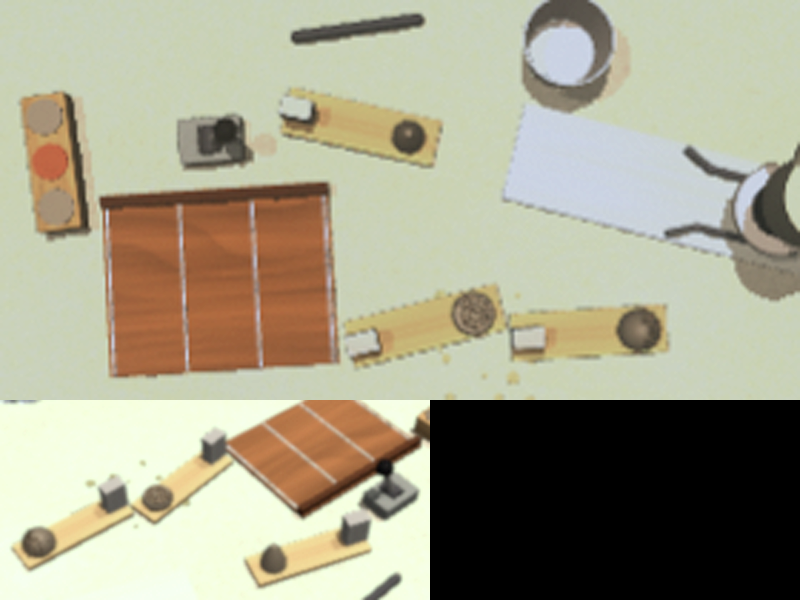

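Coil carrier is the middle one by the rack (zoom 425,325), dome the right one (590,330), tooth the far one (360,127). The switch ball leans right, in world −y, so on is towards +y. Now the poses.

```bash
cat >> h.py <<'E'
def rect(C,mask,z,box=None,npx=60):
    m=mask.astype(np.uint8)
    if box: k=np.zeros_like(m); k[box[1]:box[3],box[0]:box[2]]=1; m=m*k
    cs,_=cv2.findContours(m,cv2.RETR_EXTERNAL,cv2.CHAIN_APPROX_NONE); out=[]
    for c in cs:
        if cv2.contourArea(c)<npx: continue
        P=onplane(C,c[:,0,:],z)[:,:2]
        (cx,cy),(w,h),a=cv2.minAreaRect((P*1000).astype(np.float32))
        if w<h: w,h=h,w; a+=90
        out.append((np.round([cx,cy],1),round(w,1),round(h,1),round((a+90)%180-90,1),c[:,0,:].mean(0).round()))
    return out
E
python3 - <<'E'
from h import *
C,a=load('top0'); hsv=cv2.cvtColor(a,cv2.COLOR_BGR2HSV); H,S,V=[hsv[...,i].astype(int) for i in range(3)]
print('carriers')
for o in rect(C,(H>13)&(H<30)&(S>75)&(V>70),.010,(255,165,405,272)): print(o)
print('rack')
for o in rect(C,(H<16)&(S>110),.006,(196,200,288,275),300): print(o)
print('stage')
for o in rect(C,(H>95)&(H<125)&(S>12)&(V>110),.006,(330,170,445,240),200): print(o)
# zoom->px
s=280/800
Z=lambda u:np.array(u)*s+[165,140]
print('block tops',onplane(C,Z([(299,104),(364,340),(529,336)]),.056).round(4))
print('fossils',onplane(C,Z([(408,137),(474,312),(639,329)]),.02).round(4))
print('rack corners strip L,R; near R,L',onplane(C,Z([(101,198),(329,183),(337,362),(112,376)]),[.012]*1 and .008).round(4))
print('stage corners',onplane(C,Z([(527,103),(503,200),(690,248)]),.006).round(4))
print('lamp box corners',onplane(C,Z([(178,120),(243,115),(247,163),(182,167)]),.02).round(4),'ball',onplane(C,Z([(225,128)]),.083).round(4))
E
```

```text
carriers
(array([ 433.3, -120.3]), 138.4, 52.2, -87.0, array([364., 256.]))
(array([441.6,  61.1]), 132.0, 57.8, -74.9, array([306., 255.]))
(array([663.1, 111.5]), 170.3, 51.4, 77.0, array([289., 184.]))
rack
(array([496.3, 270.8]), 246.7, 197.8, -86.7, array([239., 236.]))
stage
(array([ 604.9, -176.7]), 247.0, 107.1, 74.8, array([388., 203.]))
block tops [[ 0.6819  0.1757  0.056 ]
 [ 0.4298  0.107   0.056 ]
 [ 0.4324 -0.0678  0.056 ]]
fossils [[ 0.6496  0.059   0.02  ]
 [ 0.4578 -0.0115  0.02  ]
 [ 0.4376 -0.1913  0.02  ]]
rack corners strip L,R; near R,L [[0.5856 0.3978 0.008 ]
 [0.6005 0.1464 0.008 ]
 [0.4044 0.1382 0.008 ]
 [0.3908 0.3839 0.008 ]]
stage corners [[ 0.6884 -0.0737  0.006 ]
 [ 0.5805 -0.0455  0.006 ]
 [ 0.5258 -0.2522  0.006 ]]
lamp box corners [[0.6701 0.3114 0.02  ]
 [0.6751 0.24   0.02  ]
 [0.6221 0.2354 0.02  ]
 [0.6182 0.3066 0.02  ]] ball [[0.6532 0.2512 0.083 ]]
```

```bash
cat >> h.py <<'E'
def go(x,y,z,ang,frm=None):
    "shift in tool cm + spin deg from measured pose (or frm=(x,y,z,ang)) to TCP x,y,z (m), tool-x heading ang (deg)"
    if frm is None:
        s,p,R=st(); a0=np.degrees(np.arctan2(R[1,0],R[0,0]))
    else: p=np.array(frm[:3]); a0=frm[3]
    c,s_=np.cos(np.radians(a0)),np.sin(np.radians(a0)); d=np.array([x,y,z])-p
    sp=-((ang-a0+180)%360-180)
    o=np.array([d@[c,s_,0],d@[s_,-c,0],-d[2]])*100
    print('from',p.round(4),round(a0,2),'-> shift cm',o.round(2),'spin',round(sp,2)); return o,sp
E
python3 - <<'E'
from h import *
go(.45,-.05,.30,75)
E
```

```text
from [ 0.1508 -0.6062  0.1789] 13.97 -> shift cm [ 42.46 -46.75 -12.11] spin -61.03
```

Emit:
apply_moves([
  [[3.85,-4.25,-1.1,0,0],[7.7,-8.5,-2.2,0,0],[11.6,-12.75,-3.3,0,0],[15.4,-17,-4.4,0,0],[19.25,-21.25,-5.5,0,0]],
], grip_force=40)

```text
time_s: 0.72
position: [0.2869, -0.352, 0.2347]
ee_rot: [-0.0, 0.993, 0.122, -0.0]
contact_force: [0.8, -0.4, -0.3]
width: 0.0942
gripper_force: 0.0
```

Emit:
apply_moves([
  [[3.85,-4.25,-1.1,0,0],[7.7,-8.5,-2.2,0,0],[11.6,-12.75,-3.3,0,0],[15.4,-17,-4.4,0,0],[19.25,-21.25,-5.5,0,0]],
])

```text
time_s: 1.35
position: [0.4223, -0.0994, 0.2898]
ee_rot: [0.0, 0.993, 0.122, -0.0]
contact_force: [0.7, -0.2, -0.6]
width: 0.0942
gripper_force: 0.0
```

Emit:
apply_moves([
  [[0.8,-0.8,-0.2,-10,0],[1.6,-1.7,-0.4,-20,0],[2.4,-2.5,-0.6,-30,0],[3.2,-3.4,-0.9,-40,0],[4,-4.25,-1.1,-50,0]],
])

```text
time_s: 1.98
position: [0.4505, -0.0499, 0.3004]
ee_rot: [-0.0, 0.847, 0.532, -0.0]
contact_force: [-0.6, 0.6, -0.6]
width: 0.0938
gripper_force: 0.0
```

Emit:
apply_moves([
  [[0,0,0,-10,0],[0,0,0,-11,0],[0,0,0,-11,0]],
])

```text
time_s: 2.35
position: [0.4503, -0.0504, 0.3003]
ee_rot: [-0.0, 0.795, 0.607, -0.0]
contact_force: [0.2, 0.2, 0.5]
width: 0.094
gripper_force: 0.0
```

```bash
python3 - <<'E'
from h import *
go(.45,-.05,.30,75)
C,im=snap('wrist','w1')
E
```

```text
from [ 0.4503 -0.0504  0.3003] 74.75 -> shift cm [ 0.03 -0.04  0.03] spin -0.25
```

View pics/w1.png

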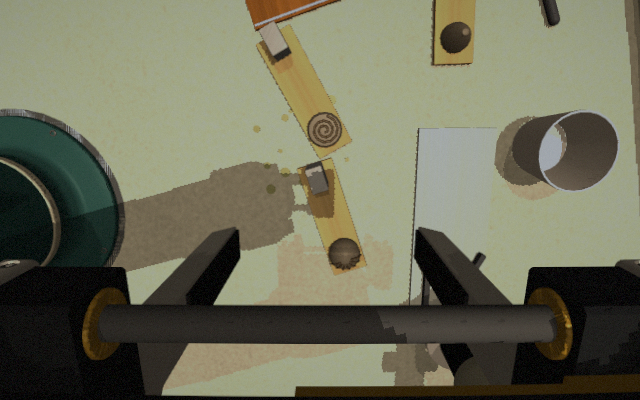

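The wrist view shows coil (325,128) with its block at (273,38), dome (343,252) with its block at (317,178), and the stage's near end edge at row 128, cols 418–496, with its left edge running down to about (411,300).

```bash
python3 - <<'E'
from h import *
C,a=load('w1'); hsv=cv2.cvtColor(a,cv2.COLOR_BGR2HSV); H,S,V=[hsv[...,i].astype(int) for i in range(3)]
for o in rect(C,(H>13)&(H<30)&(S>90)&(V>60),.010,(250,20,375,280),300): print(o)
print('stage px',hsv[180,450],hsv[180,380])
m=((H>95)&(H<130)&(V>90)&(S>8)).astype(np.uint8)
L=[];E=[]
for r_ in range(140,225,3):
    x=np.where(m[r_,395:440])[0]
    if len(x): L.append((395+x[0],r_))
for c_ in range(425,490,3):
    y=np.where(m[110:150,c_])[0]
    if len(y): E.append((c_,110+y[0]))
for n,Q in(('L',L),('E',E)):
    P=onplane(C,Q,.006)[:,:2]; l=cv2.fitLine((P*1000).astype(np.float32),cv2.DIST_HUBER,0,.01,.01).ravel(); print(n,l,np.degrees(np.arctan2(l[1],l[0])),P[[0,-1]])
print('corner',onplane(C,[(418,128),(496,128)],.006))
print('block tops',onplane(C,[(271,34),(316,172)],.056))
E
```

```text
(array([ 435.5, -134.5]), 172.5, 54.2, -86.7, array([329., 211.]))
(array([446.1,  44.1]), 173.0, 61.3, -73.1, array([301.,  87.]))
stage px [ 49  16 172] [ 37  45 170]
L [ 2.0121866e-01  9.7954637e-01  5.8927002e+02 -6.3329563e+01] 78.39176 [[ 0.59010829 -0.05924638]
 [ 0.58843173 -0.06741274]]
E [ 9.9278241e-01 -1.1992959e-01  6.0873627e+02 -5.1220795e+01] -6.888038 [[ 0.59260397 -0.04711226]
 [ 0.62139253 -0.05201854]]
corner [[ 0.58404477 -0.0405725   0.006     ]
 [ 0.68930355 -0.06875523  0.006     ]]
block tops [[ 0.42830272  0.11695831  0.056     ]
 [ 0.4350929  -0.05510676  0.056     ]]
```

```bash
python3 - <<'E'
from h import *
C,a=load('w1'); hsv=cv2.cvtColor(a,cv2.COLOR_BGR2HSV); S=cv2.GaussianBlur(hsv[...,1],(5,5),0).astype(int)
m=S<30; L=[];E=[]
for r_ in range(135,225,3):
    x=np.where(m[r_,395:440])[0]
    if len(x): L.append((395+x[0],r_))
for c_ in range(425,490,3):
    y=np.where(m[115:150,c_])[0]
    if len(y): E.append((c_,115+y[0]))
for n,Q in(('L',L),('E',E)):
    P=onplane(C,Q,.006)[:,:2]; l=cv2.fitLine((P*1000).astype(np.float32),cv2.DIST_HUBER,0,.01,.01).ravel(); print(n,len(Q),l,np.degrees(np.arctan2(l[1],l[0])),P[[0,-1]])
go(.653,.190,.16,94)
E
```

```text
L 30 [ 2.51177847e-01  9.67940986e-01  5.67418457e+02 -1.10490135e+02] 75.452774 [[ 0.58341666 -0.05031158]
 [ 0.55194768 -0.17280154]]
E 22 [ 9.6596920e-01 -2.5865719e-01  6.3502582e+02 -5.4253277e+01] -14.990398 [[ 0.59343085 -0.04309777]
 [ 0.67842777 -0.06585726]]
from [ 0.4503 -0.0503  0.3004] 74.76 -> shift cm [28.52 13.24 14.04] spin -19.24
```

Emit:
apply_moves([
  [[5.2,2.4,0,0,100],[10.4,4.8,0,0,180],[15.6,7.2,0,0,255],[20.8,9.6,0,0,255],[26,12,0,0,255]],
])

```text
time_s: 3.02
position: [0.635, 0.1707, 0.3002]
ee_rot: [0.0, 0.795, 0.607, -0.0]
contact_force: [0.8, -0.9, 0.4]
width: 0.0476
gripper_force: 0.0
```

Emit:
apply_moves([
  [[1.2,0.6,4,-6,255],[2.5,1.2,9,-13,255],[2.5,1.2,14,-19,255],[2.5,1.2,14,-19,255]],
])

```text
time_s: 3.52
position: [0.6502, 0.1897, 0.1571]
ee_rot: [-0.002, 0.683, 0.73, -0.003]
contact_force: [1.0, 0.1, 0.8]
width: 0.0073
gripper_force: 0.0
```

```bash
python3 - <<'E'
from h import *
go(.653,.19,.07,94)
C,im=snap('wrist','w2'); print(st()[0]['width'])
E
```

```text
from [0.6502 0.1897 0.1571] 93.82 -> shift cm [0.01 0.28 8.71] spin -0.18
0.0035194070435984764
```

View pics/w2.png

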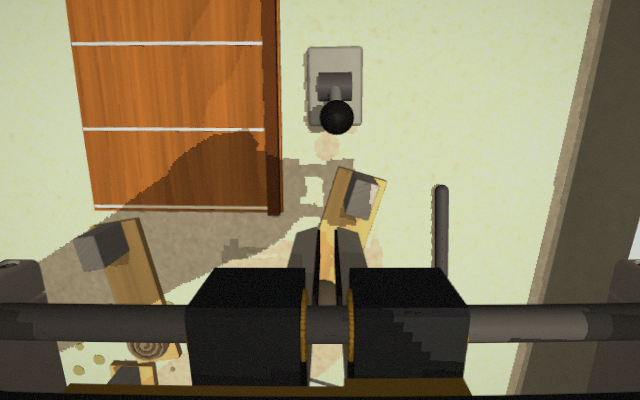

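The ball is at (337,117), the switch box spans (307–362, 46–126), and the fingers are centred near col 328. The rack lines are at rows 43, 128 and 207, with the strip face near col 263.

```bash
python3 - <<'E'
from h import *
C,a=load('w2')
print('ball',onplane(C,[(337,117)],.083).round(4),'box',onplane(C,[(308,48),(360,48),(363,126),(309,126)],.03).round(4))
P=onplane(C,[(72,43),(262,43),(83,128),(265,128),(95,206),(266,207)],.006); print('rack lines',P.round(4))
hsv=cv2.cvtColor(a,cv2.COLOR_BGR2HSV)
print([hsv[y,255:285].tolist()[::3] for y in(80,)])
E
```

```text
ball [[0.653  0.2528 0.083 ]] box [[0.6247 0.3092 0.03  ]
 [0.67   0.3122 0.03  ]
 [0.6786 0.2455 0.03  ]
 [0.6293 0.2422 0.03  ]]
rack lines [[0.3982 0.3047 0.006 ]
 [0.5798 0.3146 0.006 ]
 [0.4021 0.225  0.006 ]
 [0.5849 0.2363 0.006 ]
 [0.4073 0.1443 0.006 ]
 [0.588  0.1557 0.006 ]]
[[[14, 194, 167], [13, 192, 174], [14, 194, 158], [13, 198, 103], [13, 198, 102], [13, 194, 104], [12, 193, 103], [11, 189, 66], [14, 195, 165], [35, 45, 220]]]
```

Emit:
apply_moves([
  [[0,0.1,4,0,255],[0,0.1,8.5,0,255],[0,0.1,8.5,0,255],[2,0.1,8.5,0,255],[4,0.1,8.5,0,255]],
])

```text
time_s: 4.2
position: [0.651, 0.2333, 0.0784]
ee_rot: [0.001, 0.682, 0.731, 0.002]
contact_force: [0.3, 1.1, -0.4]
width: 0.0009
gripper_force: 0.0
```

Emit:
apply_moves([
  [[1,0,0,0,255],[2,0,0,0,255],[3,0,0,0,255],[4,0,0,0,255],[4.8,0,0,0,255]],
])

```text
time_s: 4.82
position: [0.6467, 0.2793, 0.0754]
ee_rot: [-0.0, 0.682, 0.731, 0.0]
contact_force: [0.0, -0.3, -0.5]
width: 0.0005
gripper_force: 0.0
```

Emit:
apply_moves([
  [[0.3,0,0,0,255],[0.6,0,0,0,255],[0.9,0,0,0,255],[0.9,0,0,0,255]],
])

```text
time_s: 5.32
position: [0.6461, 0.2877, 0.0755]
ee_rot: [-0.0, 0.682, 0.731, 0.0]
contact_force: [0.5, 0.3, -0.2]
width: 0.0005
gripper_force: 0.0
```

```bash
python3 - <<'E'
from h import *
go(.653,.29,.07,94)
C,a=snap('top','t1'); C2,b=snap('scene','s1')
A=cv2.resize(a[140:280,165:445],(560,280),interpolation=cv2.INTER_CUBIC)
B=cv2.resize(b[130:290,150:470],(640,320),interpolation=cv2.INTER_CUBIC)
o=np.zeros((600,640,3),np.uint8); o[:280,:560]=A;o[280:]=B; cv2.imwrite('pics/z1.png',o)
E
```

```text
from [0.6461 0.2877 0.0755] 93.97 -> shift cm [0.18 0.7  0.55] spin -0.03
```

View pics/z1.png

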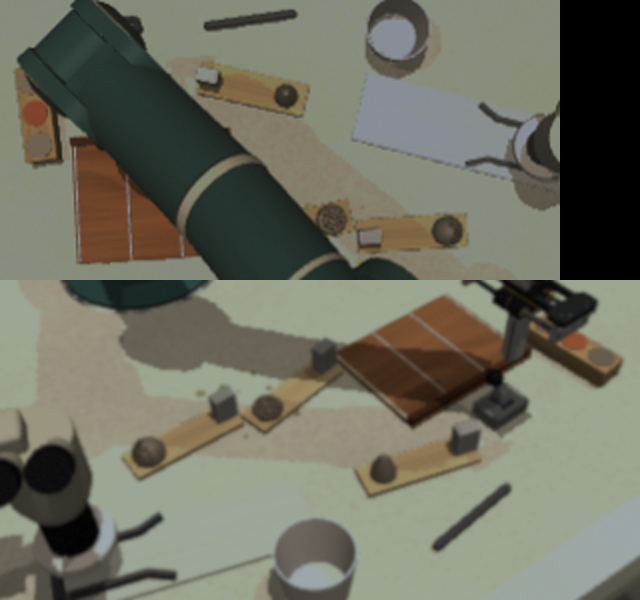

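```bash
python3 - <<'E'
from h import *
C,b=load('s1'); 
for n,X in dict(off=(.653,.25,.083),off2=(.653,.244,.083),on=(.649,.3105,.083),up=(.651,.277,.092),tip=(.646,.2877,.0755),pad=(.646,.2877,.10)).items(): print(n,proj(C,X).round(1), ((proj(C,X)-[150,130])*2+[0,280]).round())
C0,b0=load('scene0'); 
for f in(b0,b):
    g=f[165:205,370:420].max(2); ys,xs=np.where(g<25); print('dark',xs.mean()+370,ys.mean()+165,len(xs))
cv2.imwrite('pics/z2.png',np.hstack([cv2.resize(f[155:215,365:425],(360,360),interpolation=cv2.INTER_CUBIC) for f in(b0,b)]))
E
```

```text
off [[395.6 179.9]] [[491. 380.]]
off2 [[394.  180.7]] [[488. 381.]]
on [[410.6 170.6]] [[521. 361.]]
up [[402.8 173.3]] [[506. 367.]]
tip [[403.5 175. ]] [[507. 370.]]
pad [[404.8 168.7]] [[510. 357.]]
dark 396.59090909090907 178.38636363636363 44
dark 393.8727272727273 179.56363636363636 55
```

View pics/z2.png

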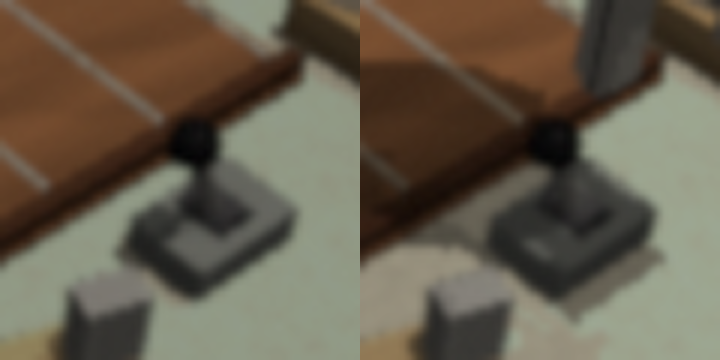

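```bash
python3 - <<'E'
from h import *
C,im=snap('wrist','w3'); C2,b=load('s1')
o=np.hstack([im[:300,200:500],cv2.resize(b[130:210,365:465],(375,300),interpolation=cv2.INTER_CUBIC)])
cv2.imwrite('pics/z3.png',np.clip(o*1.5,0,255).astype(np.uint8)); s,p,R=st(); print(proj(C,p),p,s['joint_pos'])
E
```

```text
[[327.39629927 225.69664745]] [0.64618121 0.28739768 0.07546453] [-0.04252545  0.75740043 -0.66276644  1.45107438  0.49342008  1.10308604
 -0.72727737]
```

View pics/z3.png

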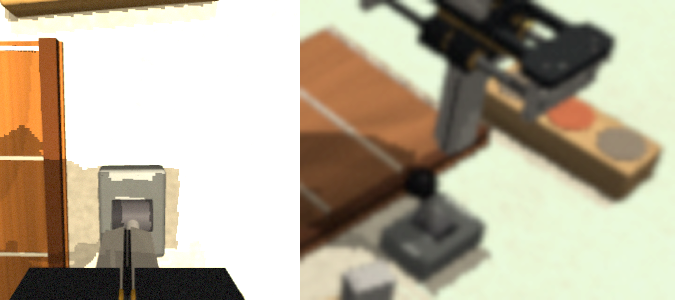

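Emit:
apply_moves([
  [[0,0,-4,0,255],[-3,0.4,-5,0,255],[-8,0.8,-5,0,255],[-10,0.8,-1,0,255],[-10,0.8,1.5,0,255]],
])

```text
time_s: 6.1
position: [0.6613, 0.1852, 0.059]
ee_rot: [0.0, 0.683, 0.73, -0.001]
contact_force: [0.1, 0.0, 0.2]
width: 0.0003
gripper_force: 0.0
```

Emit:
apply_moves([
  [[0,0,0,0,255],[1,0,0,0,255],[2,0,0,0,255],[3,0,0,0,255],[4,0,0,0,255]],
])

```text
time_s: 6.72
position: [0.6582, 0.2295, 0.0608]
ee_rot: [0.0, 0.682, 0.731, 0.0]
contact_force: [-0.9, -0.2, 0.4]
width: 0.0003
gripper_force: 0.0
```

```bash
python3 - <<'E'
from h import *
go(.653,.285,.06,94); s=st()[0]; print(s['contact_force'])
C,b=snap('scene','s2'); C,im=snap('wrist','w4')
o=np.hstack([im[:300,200:500],cv2.resize(b[130:210,365:465],(375,300),interpolation=cv2.INTER_CUBIC)])
cv2.imwrite('pics/z4.png',np.clip(o*1.3,0,255).astype(np.uint8))
E
```

```text
from [0.6582 0.2295 0.0608] 94.0 -> shift cm [ 5.57 -0.13  0.08] spin 0.0
[-0.93472553 -0.21050896  0.41126662]
```

View pics/z4.png

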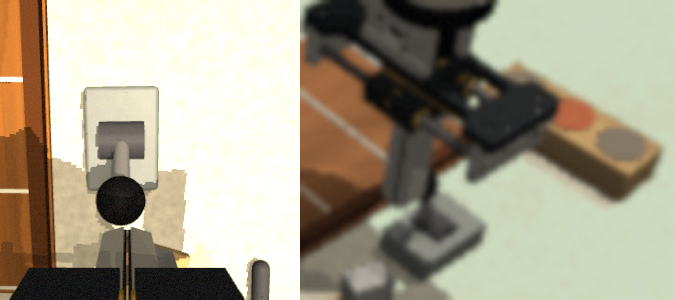

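The ball (121,200) is now just ahead of the finger tips and centred on them, so I'll push on slowly.

Emit:
apply_moves([
  [[0.5,0,0,0,255],[1,0,0,0,255],[1.5,0,0,0,255],[2,0,0,0,255],[2.5,0,0,0,255]],
])

```text
time_s: 7.45
position: [0.6565, 0.2536, 0.0604]
ee_rot: [-0.0, 0.682, 0.731, -0.0]
contact_force: [-0.6, -1.4, 0.9]
width: 0.0007
gripper_force: 0.6
```

Emit:
apply_moves([
  [[0.5,0,0,0,255],[1,0,0,0,255],[1.5,0,0,0,255],[2,0,0,0,255],[2.5,0,0,0,255]],
])

```text
time_s: 8.07
position: [0.6547, 0.2785, 0.0603]
ee_rot: [-0.0, 0.682, 0.731, -0.0]
contact_force: [0.0, -1.1, -1.9]
width: 0.0001
gripper_force: 0.5
```

Emit:
apply_moves([
  [[0.2,0,0,0,255],[0.4,0,0,0,255],[0.6,0,0,0,255]],
])

```text
time_s: 8.45
position: [0.6544, 0.2841, 0.0604]
ee_rot: [-0.0, 0.682, 0.731, -0.0]
contact_force: [0.8, -1.6, -0.8]
width: 0.0007
gripper_force: 0.5
```

```bash
python3 - <<'E'
from h import *
go(.653,.285,.06,94); s=st()[0]; print(s['contact_force'])
C,b=snap('scene','s3'); C,im=snap('wrist','w5')
o=np.hstack([im[:300,200:500],cv2.resize(b[130:210,365:465],(375,300),interpolation=cv2.INTER_CUBIC)])
cv2.imwrite('pics/z5.png',np.clip(o*1.3,0,255).astype(np.uint8))
C0,b0=load('scene0'); print(b0[255:265,190:200].mean((0,1)),b[255:265,190:200].mean((0,1)))
E
```

```text
from [0.6544 0.2841 0.0604] 93.96 -> shift cm [ 0.1  -0.13  0.04] spin -0.04
[ 0.84065325 -1.64676807 -0.76643929]
[32.46 32.07 30.99] [35.53 35.17 33.94]
```

View pics/z5.png

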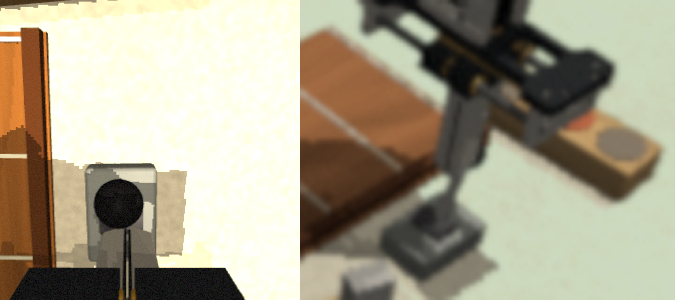

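It works now: the lever is past upright. A little more, watching the force.

Emit:
apply_moves([
  [[0.2,0,0,0,255],[0.4,0,0,0,255],[0.6,0,0,0,255]],
])

```text
time_s: 8.93
position: [0.654, 0.2903, 0.0604]
ee_rot: [-0.0, 0.682, 0.731, -0.0]
contact_force: [0.6, -0.8, 0.1]
width: -0.0
gripper_force: 0.4
```

Emit:
apply_moves([
  [[0.2,0,0,0,255],[0.4,0,0,0,255],[0.4,0,0,0,255]],
])

```text
time_s: 9.3
position: [0.6538, 0.2934, 0.0603]
ee_rot: [0.0, 0.682, 0.731, -0.001]
contact_force: [0.9, -5.1, -0.2]
width: 0.0007
gripper_force: 2.3
```

```bash
python3 - <<'E'
from h import *
C,b=snap('scene','s4'); C,im=snap('wrist','w6'); C3,b3=load('s3'); C4,im5=load('w5')
s,p,R=st(); print(s['contact_force'],p)
b0=cv2.imread('pics/scene0.png')
d=np.abs(b.astype(int)-b3)[235:300,160:230].max(2); print('ring diff s4-s3',d.max(),(d>25).sum())
d=np.abs(b.astype(int)-b0)[235:300,160:230].max(2); print('ring diff s4-s0',d.max(),(d>25).sum())
for C,i in((C4,im5),(C,im)):
    g=cv2.GaussianBlur(i[:265,270:400].max(2),(5,5),0); n,l,q,c=cv2.connectedComponentsWithStats((g<45).astype(np.uint8)); k=1+q[1:,4].argmax(); u=c[k]+[270,0]; print(q[k],u,onplane(C,u,.085))
E
```

```text
[ 0.21145479 -4.30565407  0.63456318] [0.65385242 0.29342504 0.06039064]
ring diff s4-s3 5 0
ring diff s4-s0 14 0
[  24  180   49   85 2122] [318.6531574  208.48350613] [[0.64849666 0.30163051 0.085     ]]
[  25  179   47   50 1840] [317.76847826 204.18641304] [[0.64734132 0.31292723 0.085     ]]
```

Emit:
apply_moves([
  [[0.2,0,0,0,255],[0.2,0,0,0,255],[-2,0,0,0,255],[-3,0,-5,0,200],[-3,0,-10,0,150]],
])

```text
time_s: 10.02
position: [0.6561, 0.2623, 0.1615]
ee_rot: [-0.0, 0.683, 0.731, -0.0]
contact_force: [0.4, -0.7, -0.0]
width: 0.0171
gripper_force: 0.0
```

```bash
python3 - <<'E'
from h import *
go(.455,.01,.28,105); s=st()[0]
C,im=snap('wrist','w7')
g=cv2.GaussianBlur(im[:265,270:400].max(2),(5,5),0); n,l,q,c=cv2.connectedComponentsWithStats((g<45).astype(np.uint8)); k=1+q[1:,4].argmax(); u=c[k]+[270,0]; print(q[k],u,onplane(C,u,.085))
E
```

```text
from [0.6561 0.2623 0.1615] 93.88 -> shift cm [-23.81 -21.77 -11.85] spin -11.12
[ 35 118  31  31 760] [320.48552632 133.05131579] [[0.64738427 0.31234289 0.085     ]]
```

Emit:
apply_moves([
  [[-3,-2.5,-4,0,0],[-7,-6.4,-7,0,0],[-11,-10.2,-10,0,0],[-15.5,-14,-12,0,0],[-20,-18,-12,0,0]],
])

```text
time_s: 10.7
position: [0.4895, 0.0507, 0.2814]
ee_rot: [0.001, 0.682, 0.731, 0.001]
contact_force: [0.7, -0.7, -0.9]
width: 0.071
gripper_force: 0.0
```

Emit:
apply_moves([
  [[-2,-2,0,-5,0],[-4,-3.8,0,-11,0],[-4,-3.8,0,-11,0],[-4,-3.8,0,-11,0]],
])

```text
time_s: 11.2
position: [0.4553, 0.01, 0.2805]
ee_rot: [0.0, 0.61, 0.793, 0.0]
contact_force: [-0.9, -0.3, 0.5]
width: 0.0939
gripper_force: 0.0
```

```bash
cat >> h.py <<'E'
def carriers(C,a,box=(0,0,640,262)):
    hsv=cv2.cvtColor(a,cv2.COLOR_BGR2HSV); H,S,V=[hsv[...,i].astype(int) for i in range(3)]
    return rect(C,(H>14)&(H<30)&(S>90)&(V>60),.010,box,300)
E
python3 - <<'E'
from h import *
go(.455,.01,.28,105)
C,im=snap('wrist','w8')
for o in carriers(C,im): print(o)
E
```

```text
from [0.4553 0.01   0.2805] 104.88 -> shift cm [ 0.01 -0.02  0.05] spin -0.12
(array([434. , -96.9]), 100.5, 54.5, -85.0, array([293., 227.]))
(array([445.4,  44.8]), 172.3, 60.7, -72.9, array([327., 127.]))
(array([663. , 113.9]), 171.3, 55.4, 76.7, array([497., 123.]))
```

View pics/w8.png

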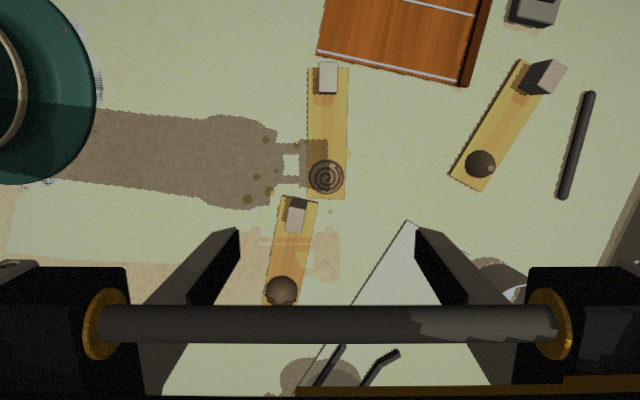

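The coil carrier's corners are about (308,68), (349,68), (345,198) and (307,198), with its block top near (328,71). Tooth and dome are where they were.

```bash
python3 - <<'E'
from h import *
C,a=load('w8')
P=onplane(C,[(308,68),(349,68),(345,198),(307,198)],.010)[:,:2]; print(P.round(4)); 
b=(P[0]+P[1])/2; f=(P[2]+P[3])/2; d=f-b; print(np.hypot(*d),np.degrees(np.arctan2(d[1],d[0])),(b+f)/2)
hsv=cv2.cvtColor(a,cv2.COLOR_BGR2HSV)
sub=a[55:100,312:345]; g=(hsv[55:100,312:345,1]<60)&(hsv[55:100,312:345,2]>120); ys,xs=np.where(g); print('block top px',xs.min()+312,xs.max()+312,ys.min()+55,ys.max()+55)
print(onplane(C,[(xs.mean()+312,ys.mean()+55)],.056))
g=(hsv[100:260,:,1]<60)
for r_ in(66,72,78,84): print(r_,[(c,hsv[r_,c,1],hsv[r_,c,2]) for c in range(314,346,3)])
E
```

```text
[[ 0.401   0.1202]
 [ 0.4512  0.1335]
 [ 0.4918 -0.0312]
 [ 0.4413 -0.0446]]
0.16964755979993137 -76.2045932821924 [0.44633604 0.04447093]
block top px 312 344 55 91
[[0.42709655 0.11681427 0.056     ]]
66 [(314, np.uint8(43), np.uint8(171)), (317, np.uint8(50), np.uint8(174)), (320, np.uint8(42), np.uint8(162)), (323, np.uint8(42), np.uint8(165)), (326, np.uint8(34), np.uint8(164)), (329, np.uint8(31), np.uint8(167)), (332, np.uint8(36), np.uint8(165)), (335, np.uint8(29), np.uint8(169)), (338, np.uint8(51), np.uint8(160)), (341, np.uint8(44), np.uint8(169)), (344, np.uint8(38), np.uint8(173))]
72 [(314, np.uint8(143), np.uint8(114)), (317, np.uint8(134), np.uint8(103)), (320, np.uint8(38), np.uint8(161)), (323, np.uint8(41), np.uint8(167)), (326, np.uint8(34), np.uint8(166)), (329, np.uint8(33), np.uint8(163)), (332, np.uint8(32), np.uint8(168)), (335, np.uint8(30), np.uint8(168)), (338, np.uint8(117), np.uint8(150)), (341, np.uint8(121), np.uint8(165)), (344, np.uint8(117), np.uint8(164))]
78 [(314, np.uint8(146), np.uint8(94)), (317, np.uint8(144), np.uint8(94)), (320, np.uint8(39), np.uint8(164)), (323, np.uint8(34), np.uint8(165)), (326, np.uint8(34), np.uint8(167)), (329, np.uint8(28), np.uint8(165)), (332, np.uint8(27), np.uint8(168)), (335, np.uint8(27), np.uint8(168)), (338, np.uint8(125), np.uint8(153)), (341, np.uint8(117), np.uint8(165)), (344, np.uint8(119), np.uint8(167))]
84 [(314, np.uint8(137), np.uint8(104)), (317, np.uint8(150), np.uint8(90)), (320, np.uint8(37), np.uint8(167)), (323, np.uint8(34), np.uint8(167)), (326, np.uint8(30), np.uint8(168)), (329, np.uint8(36), np.uint8(165)), (332, np.uint8(29), np.uint8(167)), (335, np.uint8(28), np.uint8(164)), (338, np.uint8(119), np.uint8(161)), (341, np.uint8(119), np.uint8(167)), (344, np.uint8(120), np.uint8(166))]
```

```bash
python3 - <<'E'
from h import *
go(.4296,.1125,.021,103.8)
F=(.4296,.1125,.021,103.8)
go(.4296,.1125,.121,103.8,F)
go(.632,-.0742,.121,75.2,(.4296,.1125,.121,103.8))
E
```

```text
from [0.4553 0.0103 0.2804] 104.93 -> shift cm [10.53  0.15 25.94] spin 1.13
from [0.4296 0.1125 0.021 ] 103.8 -> shift cm [  0.   0. -10.] spin -0.0
from [0.4296 0.1125 0.121 ] 103.8 -> shift cm [-22.96  15.2   -0.  ] spin 28.6
```

Emit:
apply_moves([
  [[3,0,4,1,0],[6,0.1,8,1,0],[9,0.1,12,1,0],[10.5,0.2,16,1,0],[10.5,0.2,18,1,0]],
])

```text
time_s: 11.88
position: [0.4286, 0.1139, 0.0985]
ee_rot: [-0.001, 0.615, 0.789, -0.0]
contact_force: [0.4, -0.1, 1.7]
width: 0.0943
gripper_force: 0.0
```

Emit:
apply_moves([
  [[0,0,3,0,0],[0,0,6,0,0],[0,0,7.9,0,0],[0,0,7.9,0,0],[0,0,7.9,0,120]],
])

```text
time_s: 12.5
position: [0.4301, 0.1124, 0.022]
ee_rot: [-0.0, 0.616, 0.788, 0.0]
contact_force: [0.6, 0.3, 0.6]
width: 0.087
gripper_force: 0.0
```

Emit:
apply_moves([
  [[0,0,0,0,255],[0,0,0,0,255],[0,0,0,0,255],[0,0,0,0,255],[0,0,0,0,255]],
], grip_force=45)

```text
time_s: 13.12
position: [0.4297, 0.1117, 0.0215]
ee_rot: [-0.0, 0.616, 0.788, 0.0]
contact_force: [0.6, -0.2, 0.2]
width: 0.0377
gripper_force: 0.0
```

```bash
python3 - <<'E'
from h import *
go(.4296,.1125,.021,103.8); s=st()[0]; print(s['contact_force'],s['width'],s['gripper_force'])
E
```

```text
from [0.4297 0.1117 0.0215] 103.97 -> shift cm [0.08 0.01 0.05] spin 0.17
[ 0.61461763 -0.19374422  0.24822981] 0.03773632186765443 0.0
```

Emit:
apply_moves([
  [[0,0,0,0,255],[0,0,0,0,255],[0,0,0,0,255],[0,0,-0.5,0,255],[0,0,-2,0,255]],
])

```text
time_s: 13.75
position: [0.4291, 0.1118, 0.0418]
ee_rot: [-0.001, 0.616, 0.788, -0.0]
contact_force: [-0.2, -0.6, -3.6]
width: 0.0216
gripper_force: 45.0
```

Emit:
apply_moves([
  [[0,0,-2,0,255],[0,0,-4,0,255],[0,0,-6,0,255],[0,0,-6,0,255]],
])

```text
time_s: 14.25
position: [0.4306, 0.1118, 0.103]
ee_rot: [0.001, 0.616, 0.788, 0.001]
contact_force: [-0.3, -0.8, -4.3]
width: 0.0217
gripper_force: 45.0
```

```bash
python3 - <<'E'
from h import *
o,sp=go(.632,-.0742,.101,75.2); s=st()[0]; print(s['contact_force'],s['width'],s['gripper_force'],s['ft_torque'])
C,im=snap('wrist','w9')
C,im=snap('top','t9')
E
```

```text
from [0.4306 0.1118 0.103 ] 103.95 -> shift cm [-22.9   15.06   0.2 ] spin 28.75
[-0.29915518 -0.84158955 -4.33712389] 0.021703070660217108 44.99743044376373 [ 0.08381674 -0.03316833 -0.01795132]
```

Emit:
apply_moves([
  [[-3,2,0,0,255],[-7,4.6,0,4,255],[-11,7.2,0,8,255],[-15,9.8,0,13,255],[-19,12.5,0,18,255]],
])

```text
time_s: 14.98
position: [0.5972, -0.0437, 0.1001]
ee_rot: [-0.001, 0.732, 0.681, -0.001]
contact_force: [0.9, 1.0, -4.5]
width: 0.0215
gripper_force: 45.0
```

```bash
python3 - <<'E'
from h import *
o,sp=go(.632,-.0742,.101,75.2); s=st()[0]; print(s['contact_force'],s['width'],s['gripper_force'])
E
```

```text
from [ 0.5972 -0.0437  0.1001] 85.81 -> shift cm [-2.79  3.69 -0.09] spin 10.61
[ 0.93507558  1.03050566 -4.47904894] 0.021526661760730526 44.996548891067505
```

Emit:
apply_moves([
  [[-1.5,1.8,0,5,255],[-2.8,3.7,0,10.6,255],[-2.8,3.7,2,10.6,255],[-2.8,3.7,5,10.6,255],[-2.8,3.7,6.6,10.6,255]],
])

```text
time_s: 15.6
position: [0.63, -0.0723, 0.0326]
ee_rot: [-0.001, 0.791, 0.612, -0.001]
contact_force: [0.1, -0.6, -4.4]
width: 0.0215
gripper_force: 45.0
```

```bash
python3 - <<'E'
from h import *
o,sp=go(.632,-.0742,.031,75.2); s=st()[0]; print(s['contact_force'],s['width'],s['gripper_force'])
C,a=snap('top','t10'); C2,b=snap('scene','s10')
o=np.zeros((600,800,3),np.uint8); o[:300]=cv2.resize(a[145:265,330:650][:, :320],(800,300),interpolation=cv2.INTER_CUBIC); o[300:,:600]=cv2.resize(b[180:330,150:450],(600,300),interpolation=cv2.INTER_CUBIC)
cv2.imwrite('pics/z10.png',np.clip(o*1.4,0,255).astype(np.uint8))
for q in carriers(C,a,(330,150,450,240)): print(q)
E
```

```text
from [ 0.63   -0.0723  0.0326] 75.48 -> shift cm [-0.13  0.25  0.16] spin 0.28
[ 0.1174087  -0.627608   -4.38295416] 0.02145139647598154 44.99758780002594
```

View pics/z10.png

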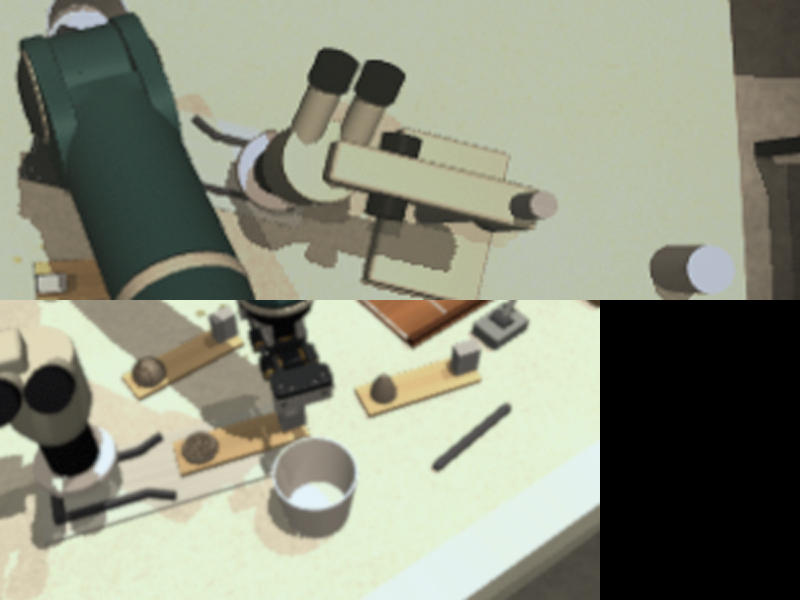

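The scene view shows the coil carrier level just above the open part of the stage, pointing into the mouth between the rail ends at about (160,437) and (172,494) in the crop. I'll check the midline numerically.

```bash
python3 - <<'E'
from h import *
C,b=load('s10')
O=np.array([.5643,-.3304]);u=np.array([-.2554,-.9668]);n=np.array([.9668,-.2554])
def loc(P): P=P[:,:2]-O; return (np.c_[P@u,P@n]*1000).round(1)
print('scene rail ends',loc(onplane(C,[(229,248),(236.5,277)],.016)))
T,_=load('top0'); Z=lambda q:np.array(q)*.35+[165,140]
print('top rail ends',loc(onplane(T,Z([(688,151),(668,234)]),.016)))
for q in carriers(C,b,(230,220,320,290)): print(q, loc(np.array([q[0]/1000])))
g=b[235:300,225:300].astype(int).max(2)
m=((cv2.cvtColor(b,cv2.COLOR_BGR2HSV)[...,2]<60))
k=np.zeros(m.shape,bool);k[235:310,160:240]=1
ys,xs=np.where(m&k); P=onplane(C,np.c_[xs,ys],.016); L=loc(P)
for x0 in(-95,-85,-75,-65,-55):
    s=L[(abs(L[:,0]-x0)<5)]; print(x0,np.sort(s[:,1]))
E
```

```text
scene rail ends [[-98.6 -42.5]
 [-99.9  50.7]]
top rail ends [[-94.8  45.6]
 [-94.9 -49.1]]
(array([ 609.9, -137.4]), 165.6, 53.1, 75.3, array([267., 252.])) [[-198.2   -5.2]]
-95 [-43.4 -42.5 -42.  -41.1 -40.2 -39.3 -38.8 -37.9 -37.  -36.1 -34.8  44.9
  45.8  47.8  48.6  49.5  50.3  50.6  51.4  52.3  53.1  55.1  55.9]
-85 [-39.7 -37.5 -36.6 -35.7 -35.2 -34.3 -33.4 -32.5 -32.1 -31.2 -30.3 -29.
  40.7  41.5  42.4  43.2  43.5  44.4  45.2  46.1  46.9  47.2  48.   48.9
  49.7]
-75 [-36.1 -33.9 -33.  -32.5 -31.6 -30.7 -29.9 -29.4 -28.5 -27.6 -26.7 -25.4
 -24.5  37.3  38.1  39.   39.8  40.1  41.   41.8  42.7  43.8  44.6  45.5
  46.3]
-65 [-32.1 -31.2 -30.3 -29.9 -29.  -28.1 -27.2 -26.3 -25.9 -25.  -24.1 -23.2
  34.7  35.6  36.4  36.7  37.6  38.4  39.3  39.6  40.4  41.3  42.1  42.4]
-55 [-31.6 -30.7 -30.3 -29.4 -28.5 -27.6 -26.8 -26.3 -25.4 -24.6 -23.7 -23.3
  35.   35.9  36.2  37.   37.9  38.7  39.   39.8  40.7  41.5  41.8]
```

Emit:
apply_moves([
  [[-0.1,0.25,0.4,0.3,255],[-2,0.25,0.4,0.3,255],[-4,0.25,0.4,0.3,255],[-6,0.25,0.4,0.3,255],[-6,0.25,0.4,0.3,255]],
])

```text
time_s: 16.32
position: [0.6184, -0.135, 0.0315]
ee_rot: [0.0, 0.794, 0.608, -0.0]
contact_force: [-1.6, -0.5, -3.6]
width: 0.0213
gripper_force: 45.0
```

```bash
cat >> h.py <<'E'
O=np.array([.5643,-.3304]);U=np.array([-.2554,-.9668]);N=np.array([.9668,-.2554])
def stg():
    s,p,R=st(); d=p[:2]-O; f=np.array(s['contact_force']); print('t',round(s['time_s'],2),'stage x,y mm',(d@U*1000).round(1),(d@N*1000).round(1),'z',(p[2]*1000).round(1),'ang',np.degrees(np.arctan2(R[1,0],R[0,0])).round(2),'F u,n,z',(f[:2]@U).round(1),(f[:2]@N).round(1),f[2].round(1),'Tz',np.round(s['ft_torque'],2),'w',round(s['width'],4),'g',round(s['gripper_force'],1))
E
python3 -c "
from h import *
stg()"
```

```text
t 16.32 stage x,y mm -202.8 2.4 z 31.5 ang 74.87 F u,n,z 0.8 -1.4 -3.6 Tz [ 0.07 -0.08 -0.01] w 0.0213 g 45.0
```

Emit:
apply_moves([
  [[-1,-0.1,0.2,0,255],[-2,-0.1,0.2,0,255],[-3,-0.1,0.2,0,255],[-4,-0.1,0.2,0,255],[-5,-0.1,0.2,0,255]],
])

```text
time_s: 16.95
position: [0.605, -0.1805, 0.0294]
ee_rot: [-0.0, 0.793, 0.609, -0.0]
contact_force: [0.2, -0.0, -4.4]
width: 0.0217
gripper_force: 45.0
```

```bash
python3 -c "
from h import *
stg()"
```

```text
t 16.95 stage x,y mm -155.3 1.1 z 29.4 ang 75.07 F u,n,z -0.0 0.2 -4.4 Tz [ 0.08 -0.07  0.01] w 0.0217 g 45.0
```

Emit:
apply_moves([
  [[-0.6,0,0.15,0,255],[-1.2,0,0.15,0,255],[-1.7,0,0.15,0,255],[-2.2,0,0.15,0,255],[-2.6,0,0.15,0,255]],
])

```text
time_s: 17.58
position: [0.5985, -0.2052, 0.028]
ee_rot: [-0.0, 0.793, 0.609, 0.0]
contact_force: [-0.1, -0.2, -3.3]
width: 0.0213
gripper_force: 45.0
```

Emit:
apply_moves([
  [[-0.15,0,0,0,255],[-0.3,0,0,0,255],[-0.3,0,0,0,255]],
])

```text
time_s: 17.95
position: [0.5977, -0.2079, 0.0279]
ee_rot: [0.0, 0.793, 0.609, -0.0]
contact_force: [-0.3, -0.5, -3.9]
width: 0.0214
gripper_force: 45.0
```

```bash
python3 -c "
from h import *
stg()"
```

```text
t 17.95 stage x,y mm -127.0 1.1 z 27.9 ang 75.06 F u,n,z 0.5 -0.2 -3.9 Tz [-0.1  -0.12  0.03] w 0.0214 g 45.0
```

Emit:
apply_moves([
  [[-0.15,0,0,0,255],[-0.3,0,0,0,255],[-0.3,0,0,0,255]],
])

```text
time_s: 18.32
position: [0.5969, -0.211, 0.0279]
ee_rot: [-0.0, 0.793, 0.609, -0.0]
contact_force: [0.7, -1.3, -2.7]
width: 0.0213
gripper_force: 45.0
```

Emit:
apply_moves([
  [[-0.1,0,0,0,255],[-0.2,0,0,0,255],[-0.2,0,0,0,255]],
])

```text
time_s: 18.7
position: [0.5968, -0.2113, 0.0281]
ee_rot: [-0.0, 0.793, 0.61, 0.001]
contact_force: [0.8, 6.0, 0.0]
width: 0.0214
gripper_force: 45.0
```

```bash
python3 -c "
from h import *
stg()"
```

```text
t 18.7 stage x,y mm -123.4 1.0 z 28.1 ang 75.12 F u,n,z -6.0 -0.7 0.0 Tz [ 1.56 -0.26 -0.04] w 0.0214 g 45.0
```

At the stop (stage x −123.5, 6 N). Now I hold for 2.5 s or more.

Emit:
apply_moves([
  [[0,0,0.05,0,255],[0,0,0.05,0,255],[0,0,0.05,0,255],[0,0,0.05,0,255],[0,0,0.05,0,255]],
])

```text
time_s: 19.32
position: [0.5969, -0.2111, 0.0276]
ee_rot: [-0.0, 0.793, 0.61, 0.001]
contact_force: [0.9, 8.3, -1.2]
width: 0.0215
gripper_force: 45.0
```

Emit:
apply_moves([
  [[0,0,0,0,255],[0,0,0,0,255],[0,0,0,0,255],[0,0,0,0,255],[0,0,0,0,255]],
])

```text
time_s: 19.95
position: [0.5969, -0.2112, 0.0276]
ee_rot: [-0.0, 0.793, 0.61, 0.001]
contact_force: [0.4, 6.1, -0.6]
width: 0.0214
gripper_force: 45.0
```

Emit:
apply_moves([
  [[0,0,0,0,255],[0,0,0,0,255],[0,0,0,0,255],[0,0,0,0,255],[0,0,0,0,255]],
])

```text
time_s: 20.58
position: [0.5969, -0.2112, 0.0276]
ee_rot: [-0.0, 0.793, 0.61, 0.001]
contact_force: [0.7, 6.9, -0.7]
width: 0.0216
gripper_force: 45.0
```

Emit:
apply_moves([
  [[0,0,0,0,255],[0,0,0,0,255],[0,0,0,0,255],[0,0,0,0,255],[0,0,0,0,255]],
])

```text
time_s: 21.2
position: [0.5969, -0.2112, 0.0276]
ee_rot: [-0.0, 0.793, 0.61, 0.001]
contact_force: [0.9, 7.5, -0.4]
width: 0.0214
gripper_force: 45.0
```

Emit:
apply_moves([
  [[0,0,0,0,255],[0,0,0,0,255],[0,0,0,0,255],[0,0,0,0,255],[0,0,0,0,255]],
])

```text
time_s: 21.82
position: [0.5969, -0.2112, 0.0276]
ee_rot: [-0.0, 0.793, 0.61, 0.001]
contact_force: [1.1, 7.3, -1.3]
width: 0.0219
gripper_force: 45.0
```

```bash
python3 -c "
from h import *
stg()
C,b=snap('scene','s11'); C0,b0=load('scene0'); C1,b1=load('s4')
for q in(b0,b1,b): print(q[235:300,165:225].max(2).mean(), q[235:300,165:225].max(), np.sort(q[235:300,165:225].max(2).ravel())[-300:].mean())
"
```

```text
t 21.82 stage x,y mm -123.6 1.1 z 27.6 ang 75.13 F u,n,z -7.3 -0.8 -1.3 Tz [ 1.66 -0.22 -0.07] w 0.0219 g 45.0
89.49923076923076 159 155.19666666666666
97.12846153846154 172 167.76666666666668
79.48205128205129 168 157.73666666666668
```

Emit:
apply_moves([
  [[1,0,-0.1,0,255],[4,0,-0.2,0,255],[8,0,-0.2,0,255],[12,0,-0.2,0,255],[15,0,-0.2,0,255]],
])

```text
time_s: 22.5
position: [0.6354, -0.0654, 0.0295]
ee_rot: [-0.0, 0.793, 0.61, 0.0]
contact_force: [0.4, -1.1, -4.1]
width: 0.0211
gripper_force: 45.0
```

Emit:
apply_moves([
  [[1,0,-2,0,255],[1,0,-5,0,255],[1,0,-8,0,255],[1,0,-12,0,255],[1,0,-12,0,255]],
])

```text
time_s: 23.12
position: [0.6393, -0.0587, 0.1533]
ee_rot: [0.002, 0.793, 0.609, 0.002]
contact_force: [-0.7, 1.3, -4.5]
width: 0.0213
gripper_force: 45.0
```

```bash
python3 -c "
from h import *
stg(); go(.4154,.346,.151,183.4)"
```

```text
t 23.12 stage x,y mm -281.9 3.1 z 153.3 ang 75.02 F u,n,z -1.1 -1.0 -4.5 Tz [ 0.07 -0.09  0.06] w 0.0213 g 45.0
from [ 0.6393 -0.0587  0.1533] 75.02 -> shift cm [ 33.3  -32.09   0.23] spin -108.38
```

Emit:
apply_moves([
  [[2.5,-2.5,0,-8,255],[6,-6,0,-18,255],[10,-9.6,0,-28,255],[14,-13.5,0,-38,255],[17,-16.4,0,-46,255]],
])

```text
time_s: 23.75
position: [0.5215, 0.1497, 0.1493]
ee_rot: [-0.0, 0.489, 0.872, -0.0]
contact_force: [0.8, 0.0, -5.3]
width: 0.0217
gripper_force: 45.0
```

```bash
python3 -c "
from h import *
stg(); go(.4154,.346,.151,183.4)"
```

```text
t 23.75 stage x,y mm -453.2 -164.0 z 149.3 ang 121.4 F u,n,z -0.2 0.7 -5.3 Tz [ 0.13 -0.15  0.01] w 0.0217 g 45.0
from [0.5215 0.1497 0.1493] 121.4 -> shift cm [22.28  1.17 -0.17] spin -62.0
```

Emit:
apply_moves([
  [[4,0.2,0,-10,255],[8.5,0.4,0,-20,255],[13,0.7,0,-30,255],[17.5,0.9,0,-40,255],[22.3,1.2,0,-50,255]],
])

```text
time_s: 24.38
position: [0.4178, 0.3458, 0.1492]
ee_rot: [0.0, 0.076, 0.997, -0.0]
contact_force: [1.5, -0.3, -4.6]
width: 0.0213
gripper_force: 45.0
```

Emit:
apply_moves([
  [[0,0,0,-6,255],[0,0,0,-12,255],[0,0,2,-12,255],[0,0,4,-12,255],[0,0,4,-12,255]],
])

```text
time_s: 25.0
position: [0.4174, 0.3447, 0.1074]
ee_rot: [-0.001, -0.026, 1.0, -0.001]
contact_force: [-0.1, 0.3, -3.4]
width: 0.0217
gripper_force: 45.0
```

```bash
cat >> h.py <<'E'
RO=np.array([.498,.2707]); RA=np.radians(3.4); RX=np.array([np.cos(RA),np.sin(RA)]); RY=np.array([-np.sin(RA),np.cos(RA)])
def rk():
    s,p,R=st(); d=p[:2]-RO; f=np.array(s['contact_force']); print('t',round(s['time_s'],2),'rack x,y mm',(d@RX*1000).round(1),(d@RY*1000).round(1),'z',(p[2]*1000).round(1),'ang',(np.degrees(np.arctan2(R[1,0],R[0,0]))%360).round(2),'F x,y,z',(f[:2]@RX).round(1),(f[:2]@RY).round(1),f[2].round(1),'M',np.round(s['ft_torque'],2),'w',round(s['width'],4),'g',round(s['gripper_force'],1))
E
python3 -c "
from h import *
rk(); go(.4154,.346,.0315,183.4)
C,a=snap('wrist','w12'); C,a=snap('top','t12'); print(carriers(C,a,(195,200,290,280)))"
```

```text
t 25.0 rack x,y mm -76.1 78.6 z 107.4 ang 183.0 F x,y,z -0.1 0.3 -3.4 M [ 0.09  0.04 -0.  ] w 0.0217 g 45.0
from [0.4174 0.3447 0.1074] -177.0 -> shift cm [0.19 0.14 7.59] spin -0.4
[(array([509.2, 363.2]), 134.8, 56.4, 0.6, array([211., 231.]))]
```

Emit:
apply_moves([
  [[0.3,0.15,2,-0.4,255],[0.3,0.15,4.5,-0.4,255],[0.3,0.15,6.5,-0.4,255],[0.3,0.15,7.7,-0.4,255],[0.3,0.15,7.8,-0.4,255]],
])

```text
time_s: 25.72
position: [0.4148, 0.347, 0.0309]
ee_rot: [-0.0, -0.03, 1.0, -0.0]
contact_force: [0.2, 0.1, -3.2]
width: 0.0212
gripper_force: 45.0
```

```bash
python3 -c "
from h import *
rk()"
```

```text
t 25.73 rack x,y mm -78.5 81.1 z 30.9 ang 183.49 F x,y,z 0.2 0.0 -3.2 M [ 0.07 -0.04 -0.03] w 0.0212 g 45.0
```

Emit:
apply_moves([
  [[0,-0.1,0.3,0.1,255],[-0.2,-0.1,0.3,0.1,255],[-0.4,-0.1,0.3,0.1,255],[-0.6,-0.1,0.3,0.1,255],[-0.6,-0.1,0.3,0.1,255]],
])

```text
time_s: 26.35
position: [0.4214, 0.3464, 0.0286]
ee_rot: [0.0, -0.029, 1.0, 0.0]
contact_force: [-0.2, -0.1, -4.0]
width: 0.0212
gripper_force: 45.0
```

Emit:
apply_moves([
  [[-0.1,0,0,0,255],[-0.2,0,0,0,255],[-0.2,0,0,0,255]],
])

```text
time_s: 26.72
position: [0.4233, 0.3465, 0.0285]
ee_rot: [-0.0, -0.029, 1.0, 0.0]
contact_force: [0.6, 0.6, -4.2]
width: 0.0215
gripper_force: 45.0
```

```bash
python3 -c "
from h import *
rk()"
```

```text
t 26.73 rack x,y mm -70.1 80.1 z 28.5 ang 183.37 F x,y,z 0.7 0.5 -4.2 M [ 0.02 -0.1  -0.04] w 0.0215 g 45.0
```

Emit:
apply_moves([
  [[-0.1,0,0,0,255],[-0.2,0,0,0,255],[-0.2,0,0,0,255]],
])

```text
time_s: 27.1
position: [0.4253, 0.3466, 0.0285]
ee_rot: [-0.0, -0.029, 1.0, 0.0]
contact_force: [-0.2, -0.1, -3.4]
width: 0.0211
gripper_force: 45.0
```

Emit:
apply_moves([
  [[-0.1,0,0,0,255],[-0.2,0,0,0,255],[-0.2,0,0,0,255]],
])

```text
time_s: 27.48
position: [0.4266, 0.3467, 0.0284]
ee_rot: [-0.0, -0.03, 1.0, -0.0]
contact_force: [-4.9, 0.8, -2.7]
width: 0.0215
gripper_force: 45.0
```

```bash
python3 -c "
from h import *
rk()"
```

```text
t 27.48 rack x,y mm -66.7 80.1 z 28.4 ang 183.39 F x,y,z -4.8 1.1 -2.7 M [-0.13  1.07  0.04] w 0.0215 g 45.0
```

Emit:
apply_moves([
  [[0,0,0.1,0,255],[0,0,0.1,0,200],[0,0,0.1,0,140],[0,0,0.1,0,130],[0,0,0.1,0,130]],
])

```text
time_s: 28.1
position: [0.4275, 0.3468, 0.0276]
ee_rot: [0.0, -0.029, 1.0, 0.0]
contact_force: [-0.0, -0.6, -0.2]
width: 0.045
gripper_force: 0.0
```

Emit:
apply_moves([
  [[0,0,0,0,130],[0,0,0,0,130],[0,0,-3,0,130],[0,0,-8,0,130],[0,0,-13,0,0]],
])

```text
time_s: 28.72
position: [0.4269, 0.3467, 0.1589]
ee_rot: [-0.0, -0.03, 1.0, -0.0]
contact_force: [0.8, -0.1, 0.2]
width: 0.0529
gripper_force: 0.0
```

```bash
python3 -c "
from h import *
rk(); C,a=snap('wrist','w13'); go(.44,-.20,.28,93)
print(carriers(C,a,(0,0,640,262)))"
```

```text
t 28.73 rack x,y mm -66.5 80.0 z 158.9 ang 183.39 F x,y,z 0.8 -0.1 0.2 M [-0.01 -0.13  0.03] w 0.0529 g 0.0
from [0.4281 0.3489 0.1647] -176.58 -> shift cm [  2.09 -54.87 -11.53] spin 90.42
[(array([459.5, 347. ]), 108.6, 54.4, 3.5, array([327., 207.]))]
```

Emit:
apply_moves([
  [[0.2,-3,-3,6,0],[0.4,-8,-6,16,0],[0.6,-13,-9,26,0],[0.9,-18.5,-11.5,36,0],[1.1,-24,-11.5,46,0]],
])

```text
time_s: 29.4
position: [0.4307, 0.1053, 0.2737]
ee_rot: [0.001, 0.366, 0.931, 0.0]
contact_force: [1.6, -0.4, 0.2]
width: 0.0941
gripper_force: 0.0
```

```bash
python3 -c "
from h import *
go(.4375,-.17,.28,93.3)"
```

```text
from [0.4307 0.1053 0.2737] 137.06 -> shift cm [-19.25 -19.69  -0.63] spin 43.76
```

Emit:
apply_moves([
  [[-4,-4,-0.6,9,0],[-8,-8,-0.6,19,0],[-12,-12,-0.6,28,0],[-16,-16.2,-0.6,36,0],[-19.2,-19.6,-0.6,43.7,0]],
])

```text
time_s: 30.02
position: [0.4384, -0.1701, 0.2784]
ee_rot: [0.0, 0.686, 0.727, -0.0]
contact_force: [0.3, -0.3, 0.1]
width: 0.094
gripper_force: 0.0
```

Emit:
apply_moves([
  [[0,0,0,0,0],[0,0,0,0,0]],
])

```text
time_s: 30.28
position: [0.4389, -0.1669, 0.2784]
ee_rot: [-0.0, 0.683, 0.73, 0.0]
contact_force: [-0.0, 0.5, 0.3]
width: 0.0941
gripper_force: 0.0
```

```bash
cat >> h.py <<'E'
def fit(C,a,box):
    "carrier top strip by long side lines: returns centre, heading(mod 180), size via contour minAreaRect of largest blob after opening"
    hsv=cv2.cvtColor(a,cv2.COLOR_BGR2HSV); H,S,V=[hsv[...,i].astype(int) for i in range(3)]
    m=((H>14)&(H<30)&(S>90)&(V>60)).astype(np.uint8); m=cv2.morphologyEx(m,cv2.MORPH_OPEN,np.ones((5,5)))
    return rect(C,m,.010,box,300)
E
python3 -c "
from h import *
go(.4375,-.17,.28,93.3)
C,a=snap('wrist','w14'); print(carriers(C,a)); print(fit(C,a,(0,0,640,262)))"
```

```text
from [ 0.4389 -0.1669  0.2784] 93.77 -> shift cm [-0.3  -0.16 -0.16] spin 0.47
[(array([ 435.7, -134.6]), 171.2, 54.8, -85.5, array([326., 130.])), (array([648.3,  35.1]), 57.1, 26.3, 4.8, array([510.,   9.]))]
[(array([ 434.8, -121.3]), 141.5, 53.8, -86.2, array([327., 121.])), (array([648.8,  36.3]), 55.8, 24.0, 4.8, array([509.,   8.]))]
```

```bash
python3 -c "
from h import *
go(.4311,-.0648,.021,93.8)
go(.632,-.0742,.141,75.2,(.4311,-.0648,.141,93.8))"
```

```text
from [ 0.439  -0.1666  0.2785] 93.81 -> shift cm [10.21 -0.11 25.75] spin 0.01
from [ 0.4311 -0.0648  0.141 ] 93.8 -> shift cm [-2.27 19.98 -0.  ] spin 18.6
```

Emit:
apply_moves([
  [[3,0,4,0,0],[6,-0.1,8,0,0],[9,-0.1,12,0,0],[10.2,-0.1,16,0,0],[10.2,-0.1,18,0,0]],
])

```text
time_s: 30.95
position: [0.4305, -0.0638, 0.0971]
ee_rot: [-0.001, 0.682, 0.731, -0.0]
contact_force: [0.5, 0.0, -0.5]
width: 0.0941
gripper_force: 0.0
```

Emit:
apply_moves([
  [[0,0,3,0,0],[0,0,6,0,0],[0,0,7.7,0,0],[0,0,7.7,0,0],[0,0,7.7,0,120]],
])

```text
time_s: 31.58
position: [0.4318, -0.0656, 0.0223]
ee_rot: [0.0, 0.684, 0.73, 0.0]
contact_force: [-0.3, -0.5, 0.2]
width: 0.0874
gripper_force: 0.0
```

```bash
python3 -c "
from h import *
go(.4311,-.0648,.021,93.8)"
```

```text
from [ 0.4318 -0.0656  0.0223] 93.74 -> shift cm [ 0.08 -0.06  0.13] spin -0.06
```

Emit:
apply_moves([
  [[0.1,0,0.1,0,255],[0.1,0,0.1,0,255],[0.1,0,0.1,0,255],[0.1,0,0.1,0,255],[0.1,0,0.1,0,255]],
])

```text
time_s: 32.2
position: [0.4312, -0.0651, 0.0205]
ee_rot: [-0.0, 0.684, 0.729, 0.0]
contact_force: [0.5, -0.0, -0.4]
width: 0.0371
gripper_force: 0.0
```

Emit:
apply_moves([
  [[0,0,0,0,255],[0,0,0,0,255],[0,0,0,0,255],[0,0,0,0,255]],
])

```text
time_s: 32.7
position: [0.4313, -0.065, 0.0205]
ee_rot: [-0.0, 0.684, 0.729, 0.0]
contact_force: [2.3, 0.5, -0.8]
width: 0.0215
gripper_force: 45.0
```

Emit:
apply_moves([
  [[0,0,-1,0,255],[0,0,-4,0,255],[0,0,-7,0,255],[0,0,-8,0,255],[0,0,-8,0,255]],
])

```text
time_s: 33.33
position: [0.4312, -0.0654, 0.1005]
ee_rot: [0.0, 0.684, 0.729, -0.0]
contact_force: [-0.2, 0.3, -2.4]
width: 0.0213
gripper_force: 45.0
```

```bash
python3 -c "
from h import *
stg();go(.632,-.0742,.101,75.2)"
```

```text
t 33.33 stage x,y mm -222.2 -196.3 z 100.5 ang 93.63 F u,n,z -0.3 -0.3 -2.4 Tz [ 0.08 -0.07 -0.01] w 0.0213 g 45.0
from [ 0.4312 -0.0654  0.1005] 93.63 -> shift cm [-2.15 19.98 -0.05] spin 18.43
```

Emit:
apply_moves([
  [[-0.5,3.5,0,3,255],[-1,8,0,7,255],[-1.4,12.5,0,12,255],[-1.8,17,0,16,255],[-2.2,20,0,18.4,255]],
])

```text
time_s: 33.95
position: [0.6331, -0.0738, 0.0981]
ee_rot: [-0.001, 0.792, 0.61, -0.001]
contact_force: [0.1, -0.9, -3.0]
width: 0.0212
gripper_force: 45.0
```

Emit:
apply_moves([
  [[0,0,0,0,255],[0,0,2,0,255],[0,0,4.5,0,255],[0,0,6.5,0,255],[0,0,6.9,0,255]],
])

```text
time_s: 34.58
position: [0.6308, -0.0742, 0.0294]
ee_rot: [-0.001, 0.792, 0.611, -0.001]
contact_force: [-0.3, -0.7, -2.3]
width: 0.0214
gripper_force: 45.0
```

```bash
python3 -c "
from h import *
stg();go(.632,-.0742,.0285,75.1)
C,b=snap('scene','s20')
for q in carriers(C,b,(230,220,320,290)): print(q)"
```

```text
t 34.58 stage x,y mm -264.7 -1.2 z 29.4 ang 75.28 F u,n,z 0.7 -0.1 -2.3 Tz [ 0.07 -0.1  -0.02] w 0.0214 g 45.0
from [ 0.6308 -0.0742  0.0294] 75.28 -> shift cm [0.03 0.12 0.09] spin 0.18
(array([ 611.3, -140.1]), 167.1, 52.8, 75.4, array([266., 253.]))
```

Emit:
apply_moves([
  [[-0.5,0.2,0,0.1,255],[-2.5,0.2,0,0.1,255],[-4.5,0.2,0,0.1,255],[-6.5,0.2,0,0.1,255],[-8,0.2,0,0.1,255]],
])

```text
time_s: 35.25
position: [0.6133, -0.1542, 0.0315]
ee_rot: [0.0, 0.793, 0.609, -0.0]
contact_force: [0.1, -0.2, -2.6]
width: 0.0212
gripper_force: 45.0
```

```bash
python3 -c "
from h import *
stg()"
```

```text
t 35.25 stage x,y mm -182.9 2.4 z 31.5 ang 75.09 F u,n,z 0.2 0.2 -2.6 Tz [ 0.06 -0.16  0.  ] w 0.0212 g 45.0
```

Emit:
apply_moves([
  [[-1.2,0,0.1,0,255],[-2.4,0,0.1,0,255],[-3.6,0,0.1,0,255],[-4.6,0,0.1,0,255],[-5.3,0,0.1,0,255]],
])

```text
time_s: 35.88
position: [0.6001, -0.2039, 0.0304]
ee_rot: [-0.0, 0.792, 0.61, -0.0]
contact_force: [0.6, 0.2, -2.5]
width: 0.0217
gripper_force: 45.0
```

```bash
python3 -c "
from h import *
stg()"
```

```text
t 35.88 stage x,y mm -131.5 2.3 z 30.4 ang 75.16 F u,n,z -0.4 0.6 -2.5 Tz [ 0.08 -0.09 -0.01] w 0.0217 g 45.0
```

Emit:
apply_moves([
  [[-0.1,-0.1,0.2,0,255],[-0.3,-0.1,0.35,0,255],[-0.5,-0.1,0.35,0,255],[-0.6,-0.1,0.35,0,255]],
])

```text
time_s: 36.38
position: [0.5978, -0.2088, 0.0269]
ee_rot: [-0.0, 0.792, 0.61, 0.0]
contact_force: [-0.1, 0.3, -0.9]
width: 0.0213
gripper_force: 45.0
```

Emit:
apply_moves([
  [[-0.1,0,0,0,255],[-0.2,0,0,0,255],[-0.2,0,0,0,255]],
])

```text
time_s: 36.75
position: [0.5975, -0.2102, 0.027]
ee_rot: [-0.0, 0.792, 0.61, 0.0]
contact_force: [1.1, 4.7, -1.4]
width: 0.0212
gripper_force: 45.0
```

Emit:
apply_moves([
  [[-0.1,0,0,0,255],[-0.2,0,0,0,255],[-0.2,0,0,0,255]],
])

```text
time_s: 37.12
position: [0.5975, -0.2103, 0.0273]
ee_rot: [-0.001, 0.792, 0.611, 0.001]
contact_force: [2.0, 11.6, 0.8]
width: 0.0217
gripper_force: 45.0
```

```bash
python3 -c "
from h import *
stg()"
```

```text
t 37.12 stage x,y mm -124.6 1.5 z 27.3 ang 75.27 F u,n,z -11.7 -1.1 0.8 Tz [ 2.86 -0.62 -0.08] w 0.0217 g 45.0
```

Emit:
apply_moves([
  [[0.1,0,0,0,255],[0.1,0,0,0,255],[0.1,0,0,0,255],[0.1,0,0,0,255],[0.1,0,0,0,255]],
])

```text
time_s: 37.75
position: [0.5975, -0.2103, 0.0271]
ee_rot: [-0.0, 0.792, 0.61, 0.001]
contact_force: [2.2, 8.5, -1.1]
width: 0.0217
gripper_force: 45.0
```

Emit:
apply_moves([
  [[0,0,0,0,255],[0,0,0,0,255],[0,0,0,0,255],[0,0,0,0,255],[0,0,0,0,255]],
])

```text
time_s: 38.38
position: [0.5975, -0.2103, 0.0271]
ee_rot: [-0.0, 0.792, 0.61, 0.001]
contact_force: [1.8, 8.1, 0.4]
width: 0.0214
gripper_force: 45.0
```

Emit:
apply_moves([
  [[0,0,0,0,255],[0,0,0,0,255],[0,0,0,0,255],[0,0,0,0,255],[0,0,0,0,255]],
])

```text
time_s: 39.0
position: [0.5975, -0.2103, 0.0271]
ee_rot: [-0.0, 0.792, 0.61, 0.001]
contact_force: [2.4, 9.3, -0.0]
width: 0.0216
gripper_force: 45.0
```

Emit:
apply_moves([
  [[0,0,0,0,255],[0,0,0,0,255],[0,0,0,0,255],[0,0,0,0,255],[0,0,0,0,255]],
])

```text
time_s: 39.62
position: [0.5975, -0.2103, 0.0272]
ee_rot: [-0.0, 0.792, 0.61, 0.001]
contact_force: [2.7, 8.2, 0.0]
width: 0.0212
gripper_force: 45.0
```

Emit:
apply_moves([
  [[0,0,0,0,255],[0,0,0,0,255],[0,0,0,0,255],[0,0,0,0,255],[0,0,0,0,255]],
])

```text
time_s: 40.25
position: [0.5975, -0.2103, 0.0272]
ee_rot: [-0.0, 0.792, 0.61, 0.001]
contact_force: [1.1, 8.4, 0.1]
width: 0.0212
gripper_force: 45.0
```

Emit:
apply_moves([
  [[1,0,-0.1,0,255],[4,0,-0.2,0,255],[8,0,-0.2,0,255],[12,0,-0.2,0,255],[15,0,-0.2,0,255]],
])

```text
time_s: 40.88
position: [0.6356, -0.0648, 0.029]
ee_rot: [0.0, 0.792, 0.61, -0.0]
contact_force: [-0.6, -0.8, -3.5]
width: 0.0213
gripper_force: 45.0
```

```bash
python3 -c "
from h import *
stg()"
```

```text
t 40.88 stage x,y mm -275.0 1.1 z 29.0 ang 75.23 F u,n,z 0.9 -0.4 -3.5 Tz [ 0.01 -0.07 -0.03] w 0.0213 g 45.0
```

Emit:
apply_moves([
  [[1,0,-2,0,255],[1,0,-5,0,255],[1,0,-8,0,255],[1,0,-12,0,255],[1,0,-12,0,255]],
])

```text
time_s: 41.5
position: [0.6395, -0.0579, 0.1528]
ee_rot: [0.002, 0.793, 0.61, 0.002]
contact_force: [-0.5, 0.1, -3.1]
width: 0.0215
gripper_force: 45.0
```

Emit:
apply_moves([
  [[2.5,-2.5,0,-8,255],[6,-6,0,-18,255],[10,-9.6,0,-28,255],[14,-13.5,0,-38,255],[16,-15.4,0,-46,255]],
])

```text
time_s: 42.12
position: [0.5283, 0.1387, 0.149]
ee_rot: [0.0, 0.488, 0.873, -0.0]
contact_force: [-0.1, -0.0, -3.5]
width: 0.0211
gripper_force: 45.0
```

```bash
python3 -c "
from h import *
rk(); go(.4221,.2662,.151,183.4)"
```

```text
t 42.12 rack x,y mm 22.4 -133.6 z 149.0 ang 121.59 F x,y,z -0.1 0.0 -3.5 M [ 0.03 -0.14  0.02] w 0.0211 g 45.0
from [0.5283 0.1387 0.149 ] 121.59 -> shift cm [16.42 -2.37 -0.2 ] spin -61.81
```

Emit:
apply_moves([
  [[3,-0.4,0,-10,255],[6.5,-0.9,0,-20,255],[10,-1.4,0,-30,255],[13.5,-1.9,0,-40,255],[16.4,-2.4,0,-50,255]],
])

```text
time_s: 42.75
position: [0.4238, 0.265, 0.1487]
ee_rot: [-0.0, 0.074, 0.997, -0.0]
contact_force: [-0.1, 0.5, -1.8]
width: 0.022
gripper_force: 45.0
```

Emit:
apply_moves([
  [[0,0,0,-6,255],[0,0,0,-12,255],[0,0,2,-12,255],[0,0,4,-12,255],[0,0,4,-12,255]],
])

```text
time_s: 43.38
position: [0.4236, 0.2642, 0.107]
ee_rot: [-0.001, -0.027, 1.0, -0.001]
contact_force: [-0.1, -0.3, -2.1]
width: 0.0217
gripper_force: 45.0
```

```bash
python3 -c "
from h import *
rk(); go(.4221,.2662,.0295,183.4)"
```

```text
t 43.38 rack x,y mm -74.7 -2.1 z 107.0 ang 183.1 F x,y,z -0.1 -0.3 -2.1 M [ 0.05 -0.03  0.01] w 0.0217 g 45.0
from [0.4236 0.2642 0.107 ] -176.9 -> shift cm [0.14 0.21 7.75] spin -0.3
```

Emit:
apply_moves([
  [[0.2,0.1,2,-0.3,255],[0.2,0.1,4.5,-0.3,255],[0.2,0.1,6.5,-0.3,255],[0.2,0.1,7.7,-0.3,255],[0.2,0.1,7.8,-0.3,255]],
])

```text
time_s: 44.0
position: [0.4222, 0.2659, 0.0304]
ee_rot: [-0.0, -0.03, 1.0, -0.0]
contact_force: [-0.2, 0.1, -2.3]
width: 0.0216
gripper_force: 45.0
```

Emit:
apply_moves([
  [[0,0,0.2,0,255],[-0.2,0,0.2,0,255],[-0.4,0,0.2,0,255],[-0.6,0,0.2,0,255],[-0.6,0,0.2,0,255]],
])

```text
time_s: 44.62
position: [0.4288, 0.2662, 0.029]
ee_rot: [0.0, -0.03, 1.0, 0.0]
contact_force: [-0.1, 0.2, -2.9]
width: 0.0215
gripper_force: 45.0
```

```bash
python3 -c "
from h import *
rk()"
```

```text
t 44.62 rack x,y mm -69.4 -0.4 z 29.0 ang 183.46 F x,y,z -0.1 0.2 -2.9 M [0.03 0.03 0.03] w 0.0215 g 45.0
```

Emit:
apply_moves([
  [[-0.1,0,0.15,0,255],[-0.2,0,0.2,0,255],[-0.3,0,0.2,0,255]],
])

```text
time_s: 45.0
position: [0.4299, 0.2664, 0.0266]
ee_rot: [-0.001, -0.031, 1.0, -0.0]
contact_force: [-13.1, 0.6, 2.7]
width: 0.0217
gripper_force: 45.0
```

Emit:
apply_moves([
  [[-0.1,0,0,0,255],[-0.15,0,0,0,255],[-0.15,0,0,0,255]],
])

```text
time_s: 45.38
position: [0.4298, 0.2665, 0.0265]
ee_rot: [-0.002, -0.031, 1.0, -0.001]
contact_force: [-20.1, -0.8, 7.1]
width: 0.0215
gripper_force: 45.0
```

```bash
python3 -c "
from h import *
rk()"
```

```text
t 45.38 rack x,y mm -68.3 -0.2 z 26.5 ang 183.57 F x,y,z -20.1 0.4 7.1 M [-0.29  4.57 -0.11] w 0.0215 g 45.0
```

Emit:
apply_moves([
  [[0.2,0,0,0,255],[0.3,0,0,0,255],[0.3,0,0,0,255]],
])

```text
time_s: 45.75
position: [0.4299, 0.2663, 0.027]
ee_rot: [-0.0, -0.03, 1.0, 0.0]
contact_force: [-3.3, 0.2, -1.0]
width: 0.0211
gripper_force: 45.0
```

```bash
python3 -c "
from h import *
rk()"
```

```text
t 45.75 rack x,y mm -68.2 -0.3 z 27.0 ang 183.47 F x,y,z -3.3 0.4 -1.0 M [0.11 0.76 0.  ] w 0.0211 g 45.0
```

Emit:
apply_moves([
  [[0,0,0.05,0,200],[0,0,0.05,0,140],[0,0,0.05,0,130],[0,0,0.05,0,130],[0,0,0.05,0,130]],
])

```text
time_s: 46.38
position: [0.4302, 0.2663, 0.0265]
ee_rot: [0.0, -0.03, 1.0, 0.0]
contact_force: [0.4, -0.3, -0.7]
width: 0.0459
gripper_force: 0.0
```

Emit:
apply_moves([
  [[0,0,0,0,130],[0,0,-3,0,130],[0,0,-8,0,130],[0,0,-13,0,0],[0,0,-18,0,0]],
])

```text
time_s: 47.0
position: [0.4298, 0.2663, 0.2079]
ee_rot: [-0.0, -0.03, 1.0, 0.0]
contact_force: [0.1, 0.0, 0.2]
width: 0.0627
gripper_force: 0.0
```

```bash
python3 -c "
from h import *
rk(); C,a=snap('wrist','w21'); print(carriers(C,a,(0,0,640,262))); go(.655,.08,.28,76.8)"
```

```text
t 47.0 rack x,y mm -68.4 -0.4 z 207.9 ang 183.48 F x,y,z 0.1 0.0 0.2 M [ 0.04 -0.18  0.01] w 0.0627 g 0.0
[(array([469.1, 343.4]), 128.8, 55.6, 5.1, array([391., 201.])), (array([473.7, 267.1]), 129.3, 56.6, 3.5, array([326., 203.]))]
from [0.4311 0.2685 0.2136] -176.45 -> shift cm [-21.18 -20.2   -6.64] spin 106.75
```

Emit:
apply_moves([
  [[-2,-2,-2,8,0],[-5,-4.5,-4,18,0],[-8,-7.5,-6.6,28,0],[-11,-10.5,-6.6,38,0],[-14,-13.3,-6.6,48,0]],
])

```text
time_s: 47.68
position: [0.5789, 0.1407, 0.2727]
ee_rot: [0.0, 0.382, 0.924, -0.0]
contact_force: [0.2, -0.7, 0.2]
width: 0.0937
gripper_force: 0.0
```

```bash
python3 -c "
from h import *
go(.655,.08,.28,76.8)"
```

```text
from [0.5789 0.1407 0.2727] 135.11 -> shift cm [-9.67  1.07 -0.73] spin 58.31
```

Emit:
apply_moves([
  [[-2,0.2,-0.7,10,0],[-4,0.4,-0.7,20,0],[-6,0.6,-0.7,30,0],[-8,0.8,-0.7,40,0],[-9.7,1,-0.7,50,0]],
])

```text
time_s: 48.3
position: [0.6545, 0.0806, 0.2792]
ee_rot: [-0.0, 0.737, 0.676, -0.0]
contact_force: [-0.3, -0.5, 0.2]
width: 0.0938
gripper_force: 0.0
```

Emit:
apply_moves([
  [[0,0,0,8.3,0],[0,0,0,8.3,0],[0,0,0,8.3,0]],
])

```text
time_s: 48.68
position: [0.6538, 0.0813, 0.2794]
ee_rot: [-0.0, 0.78, 0.625, -0.0]
contact_force: [0.2, -0.4, -0.6]
width: 0.0937
gripper_force: 0.0
```

```bash
python3 -c "
from h import *
go(.655,.08,.28,76.8)
C,a=snap('wrist','w22'); print(carriers(C,a)); print(fit(C,a,(0,0,640,262)))"
```

```text
from [0.6538 0.0813 0.2794] 77.39 -> shift cm [-0.1   0.14 -0.06] spin 0.59
[(array([665.1, 114.1]), 169.8, 51.9, 77.0, array([330., 128.])), (array([495.5, 268.2]), 176.3, 58.3, 3.1, array([175.,  47.])), (array([452. , 326.8]), 96.7, 21.6, 5.1, array([122.,   9.]))]
[(array([665.1, 114. ]), 169.8, 51.7, 76.9, array([330., 128.])), (array([475.9, 267.7]), 132.7, 55.0, 3.5, array([158.,  49.])), (array([573.6, 273.2]), 54.6, 23.7, 84.6, array([230.,  26.])), (array([449.6, 326.4]), 87.3, 21.0, 4.8, array([121.,   9.]))]
```

```bash
python3 -c "
from h import *
go(.6808,.1823,.021,77)
go(.632,-.0742,.101,75.2,(.6808,.1823,.101,77))"
```

```text
from [0.6539 0.0812 0.2794] 77.35 -> shift cm [10.45  0.41 25.84] spin 0.35
from [0.6808 0.1823 0.101 ] 77 -> shift cm [-26.09   1.02  -0.  ] spin 1.8
```

Emit:
apply_moves([
  [[3,0.1,4,0.3,0],[6,0.3,8,0.3,0],[9,0.4,12,0.3,0],[10.4,0.4,16,0.3,0],[10.4,0.4,18,0.3,0]],
])

```text
time_s: 49.35
position: [0.6799, 0.1825, 0.0973]
ee_rot: [-0.001, 0.782, 0.623, -0.001]
contact_force: [0.0, -0.8, 0.5]
width: 0.0939
gripper_force: 0.0
```

Emit:
apply_moves([
  [[0,0,3,0,0],[0,0,6,0,0],[0,0,7.8,0,0],[0,0,7.8,0,0],[0,0,7.8,0,120]],
])

```text
time_s: 49.98
position: [0.6818, 0.1817, 0.0229]
ee_rot: [0.0, 0.783, 0.622, 0.001]
contact_force: [-0.1, 0.4, 0.7]
width: 0.0871
gripper_force: 0.0
```

```bash
python3 -c "
from h import *
go(.6808,.1823,.021,77)"
```

```text
from [0.6818 0.1817 0.0229] 76.86 -> shift cm [ 0.04 -0.11  0.19] spin -0.14
```

Emit:
apply_moves([
  [[0,-0.1,0.15,0,255],[0,-0.1,0.15,0,255],[0,-0.1,0.15,0,255],[0,-0.1,0.15,0,255],[0,-0.1,0.15,0,255]],
])

```text
time_s: 50.6
position: [0.68, 0.1818, 0.02]
ee_rot: [-0.0, 0.783, 0.622, -0.0]
contact_force: [0.8, -0.1, -0.4]
width: 0.0377
gripper_force: 0.0
```

Emit:
apply_moves([
  [[0,0,0,0,255],[0,0,0,0,255],[0,0,0,0,255],[0,0,0,0,255]],
])

```text
time_s: 51.1
position: [0.6801, 0.1818, 0.0199]
ee_rot: [-0.0, 0.783, 0.622, 0.0]
contact_force: [1.2, -0.6, -0.9]
width: 0.0214
gripper_force: 45.0
```

Emit:
apply_moves([
  [[0,0,-1,0,255],[0,0,-4,0,255],[0,0,-7,0,255],[0,0,-8,0,255],[0,0,-8,0,255]],
])

```text
time_s: 51.72
position: [0.6801, 0.1817, 0.1001]
ee_rot: [0.0, 0.783, 0.622, 0.0]
contact_force: [-0.1, 0.5, -4.9]
width: 0.0211
gripper_force: 45.0
```

```bash
python3 -c "
from h import *
stg();go(.632,-.0742,.101,75.1)"
```

```text
t 51.73 stage x,y mm -524.7 -18.9 z 100.1 ang 76.87 F u,n,z -0.5 -0.2 -4.9 Tz [ 0.06 -0.07 -0.02] w 0.0211 g 45.0
from [0.6801 0.1817 0.1001] 76.87 -> shift cm [-26.02   1.14  -0.09] spin 1.77
```

Emit:
apply_moves([
  [[-4,0.2,0,0,255],[-9.5,0.4,0,0.6,255],[-15,0.6,0,1.2,255],[-20.5,0.9,0,1.7,255],[-26,1.2,0,1.7,255]],
])

```text
time_s: 52.35
position: [0.6314, -0.0759, 0.0986]
ee_rot: [-0.001, 0.793, 0.61, -0.001]
contact_force: [0.6, -0.0, -4.0]
width: 0.0215
gripper_force: 45.0
```

Emit:
apply_moves([
  [[0,0,0,0,255],[0,0,2,0,255],[0,0,4.5,0,255],[0,0,6.5,0,255],[0,0,7,0,255]],
])

```text
time_s: 52.98
position: [0.6317, -0.0729, 0.0277]
ee_rot: [-0.001, 0.792, 0.611, -0.001]
contact_force: [0.2, 0.4, -3.1]
width: 0.0216
gripper_force: 45.0
```

```bash
python3 -c "
from h import *
stg()
C,b=snap('scene','s30')
for q in carriers(C,b,(230,220,320,290)): print(q)"
```

```text
t 52.98 stage x,y mm -266.1 -0.6 z 27.7 ang 75.25 F u,n,z -0.4 0.1 -3.1 Tz [ 0.05 -0.07 -0.02] w 0.0216 g 45.0
(array([ 613.2, -139.3]), 164.7, 52.3, 75.2, array([266., 253.]))
```

Emit:
apply_moves([
  [[-0.5,0,0,0.1,255],[-2.5,0,0,0.1,255],[-4.5,0,0,0.1,255],[-6.5,0,0,0.1,255],[-8,0,0,0.1,255]],
])

```text
time_s: 53.65
position: [0.6116, -0.1536, 0.03]
ee_rot: [0.0, 0.793, 0.609, -0.0]
contact_force: [-0.4, 0.6, -2.6]
width: 0.0214
gripper_force: 45.0
```

```bash
python3 -c "
from h import *
stg()"
```

```text
t 53.65 stage x,y mm -183.0 0.6 z 30.0 ang 74.98 F u,n,z -0.5 -0.6 -2.6 Tz [ 0.13 -0.06 -0.05] w 0.0214 g 45.0
```

Emit:
apply_moves([
  [[-1.2,0,0.1,0,255],[-2.4,0,0.1,0,255],[-3.6,0,0.1,0,255],[-4.6,0,0.1,0,255],[-5.2,0,0.1,0,255]],
])

```text
time_s: 54.28
position: [0.5986, -0.2023, 0.0289]
ee_rot: [-0.0, 0.793, 0.609, -0.0]
contact_force: [0.1, -0.1, -4.2]
width: 0.0215
gripper_force: 45.0
```

```bash
python3 -c "
from h import *
stg()"
```

```text
t 54.27 stage x,y mm -132.6 0.4 z 28.9 ang 75.05 F u,n,z 0.1 0.1 -4.2 Tz [ 0.1  -0.11 -0.  ] w 0.0215 g 45.0
```

Emit:
apply_moves([
  [[-0.1,0,0.15,0,255],[-0.3,0,0.25,0,255],[-0.5,0,0.25,0,255],[-0.7,0,0.25,0,255]],
])

```text
time_s: 54.78
position: [0.5971, -0.2083, 0.0265]
ee_rot: [-0.0, 0.793, 0.609, 0.0]
contact_force: [1.3, 1.3, -2.6]
width: 0.0211
gripper_force: 45.0
```

Emit:
apply_moves([
  [[-0.1,0,0,0,255],[-0.2,0,0,0,255],[-0.2,0,0,0,255]],
])

```text
time_s: 55.15
position: [0.5964, -0.2105, 0.0264]
ee_rot: [-0.0, 0.793, 0.609, -0.0]
contact_force: [0.4, -0.3, -2.3]
width: 0.0217
gripper_force: 45.0
```

```bash
python3 -c "
from h import *
stg()"
```

```text
t 55.15 stage x,y mm -124.1 0.4 z 26.4 ang 75.06 F u,n,z 0.2 0.5 -2.3 Tz [-0.08 -0.02 -0.03] w 0.0217 g 45.0
```

Emit:
apply_moves([
  [[-0.1,0,0,0,255],[-0.2,0,0,0,255],[-0.2,0,0,0,255]],
])

```text
time_s: 55.52
position: [0.5964, -0.211, 0.0266]
ee_rot: [-0.0, 0.793, 0.61, 0.001]
contact_force: [1.1, 6.2, -1.2]
width: 0.0213
gripper_force: 45.0
```

```bash
python3 -c "
from h import *
stg()"
```

```text
t 55.52 stage x,y mm -123.7 0.5 z 26.6 ang 75.12 F u,n,z -6.2 -0.5 -1.2 Tz [ 1.56 -0.27 -0.07] w 0.0213 g 45.0
```

At the stop. Hold for 2.5 s or more, draw it out, lift, and head for the last bay.

Emit:
apply_moves([
  [[0,0,0,0,255],[0,0,0,0,255],[0,0,0,0,255],[0,0,0,0,255],[0,0,0,0,255]],
])

```text
time_s: 56.15
position: [0.5964, -0.211, 0.0266]
ee_rot: [-0.0, 0.793, 0.61, 0.001]
contact_force: [1.5, 6.2, -1.7]
width: 0.0213
gripper_force: 45.0
```

Emit:
apply_moves([
  [[0,0,0,0,255],[0,0,0,0,255],[0,0,0,0,255],[0,0,0,0,255],[0,0,0,0,255]],
])

```text
time_s: 56.78
position: [0.5964, -0.211, 0.0266]
ee_rot: [-0.0, 0.793, 0.61, 0.001]
contact_force: [0.8, 6.3, -1.3]
width: 0.0216
gripper_force: 45.0
```

Emit:
apply_moves([
  [[0,0,0,0,255],[0,0,0,0,255],[0,0,0,0,255],[0,0,0,0,255],[0,0,0,0,255]],
])

```text
time_s: 57.4
position: [0.5964, -0.211, 0.0266]
ee_rot: [-0.0, 0.793, 0.61, 0.001]
contact_force: [0.6, 6.1, -1.6]
width: 0.021
gripper_force: 45.0
```

Emit:
apply_moves([
  [[0,0,0,0,255],[0,0,0,0,255],[0,0,0,0,255],[0,0,0,0,255],[0,0,0,0,255]],
])

```text
time_s: 58.02
position: [0.5964, -0.211, 0.0266]
ee_rot: [-0.0, 0.793, 0.61, 0.001]
contact_force: [1.6, 7.1, -1.4]
width: 0.0213
gripper_force: 45.0
```

Emit:
apply_moves([
  [[0,0,0,0,255],[0,0,0,0,255],[0,0,0,0,255],[0,0,0,0,255],[0,0,0,0,255]],
])

```text
time_s: 58.65
position: [0.5964, -0.2109, 0.0266]
ee_rot: [-0.0, 0.793, 0.61, 0.001]
contact_force: [1.3, 7.3, -2.3]
width: 0.0215
gripper_force: 45.0
```

```bash
python3 -c "
from h import *
stg()"
```

```text
t 58.65 stage x,y mm -123.7 0.5 z 26.6 ang 75.13 F u,n,z -7.4 -0.6 -2.3 Tz [ 1.59 -0.31 -0.07] w 0.0215 g 45.0
```

Emit:
apply_moves([
  [[1,0,-0.1,0,255],[4,0,-0.2,0,255],[8,0,-0.2,0,255],[12,0,-0.2,0,255],[15,0,-0.2,0,255]],
])

```text
time_s: 59.28
position: [0.6349, -0.065, 0.0285]
ee_rot: [-0.0, 0.793, 0.61, 0.0]
contact_force: [-0.1, -1.1, -4.2]
width: 0.0215
gripper_force: 45.0
```

```bash
python3 -c "
from h import *
stg()"
```

```text
t 59.27 stage x,y mm -274.6 0.5 z 28.5 ang 75.14 F u,n,z 1.1 0.2 -4.2 Tz [ 0.11 -0.12  0.03] w 0.0215 g 45.0
```

Emit:
apply_moves([
  [[1,0,-2,0,255],[1,0,-5,0,255],[1,0,-8,0,255],[1,0,-12,0,255],[1,0,-12,0,255]],
])

```text
time_s: 59.9
position: [0.6388, -0.0583, 0.1523]
ee_rot: [0.002, 0.793, 0.609, 0.002]
contact_force: [0.8, -0.2, -4.4]
width: 0.0214
gripper_force: 45.0
```

```bash
python3 -c "
from h import *
C,a=snap('top','t31'); print(rect(C,(lambda h:(h[...,0]>16)&(h[...,0]<30)&(h[...,1]>75)&(h[...,2]>70))(cv2.cvtColor(a,cv2.COLOR_BGR2HSV)),.016,(196,200,290,276)))"
```

```text
[(array([480.8, 265.8]), 137.1, 51.8, 3.5, array([241., 244.])), (array([492.3, 343.3]), 173.5, 51.3, 5.3, array([217., 237.]))]
```

Emit:
apply_moves([
  [[2.5,-2.5,0,-8,255],[5.5,-5.5,0,-18,255],[8.5,-8.6,0,-28,255],[11.5,-11.7,0,-38,255],[13,-13.2,0,-46,255]],
])

```text
time_s: 60.58
position: [0.5413, 0.1033, 0.1478]
ee_rot: [-0.0, 0.489, 0.872, -0.0]
contact_force: [0.8, -0.8, -4.1]
width: 0.0213
gripper_force: 45.0
```

```bash
python3 -c "
from h import *
rk(); go(.4269,.1863,.151,183.4)"
```

```text
t 60.58 rack x,y mm 33.3 -169.6 z 147.8 ang 121.47 F x,y,z 0.7 -0.8 -4.1 M [ 0.08 -0.07  0.04] w 0.0213 g 45.0
from [0.5413 0.1033 0.1478] 121.47 -> shift cm [13.05 -5.43 -0.32] spin -61.93
```

Emit:
apply_moves([
  [[2.6,-1,0,-10,255],[5.2,-2.1,0,-20,255],[7.8,-3.2,0,-30,255],[10.4,-4.3,0,-40,255],[13,-5.4,0,-50,255]],
])

```text
time_s: 61.2
position: [0.4286, 0.1851, 0.1478]
ee_rot: [-0.001, 0.075, 0.997, -0.0]
contact_force: [0.3, -0.5, -3.0]
width: 0.0215
gripper_force: 45.0
```

Emit:
apply_moves([
  [[0,0,0,-6,255],[0,0,0,-12,255],[0,0,2,-12,255],[0,0,4,-12,255],[0,0,4,-12,255]],
])

```text
time_s: 61.82
position: [0.4285, 0.185, 0.1065]
ee_rot: [-0.002, -0.026, 1.0, -0.0]
contact_force: [0.1, 0.5, -3.7]
width: 0.0213
gripper_force: 45.0
```

```bash
python3 -c "
from h import *
rk(); go(.4269,.1863,.0285,183.4)"
```

```text
t 61.83 rack x,y mm -74.5 -81.4 z 106.5 ang 183.02 F x,y,z 0.1 0.5 -3.7 M [0.09 0.   0.07] w 0.0213 g 45.0
from [0.4285 0.185  0.1065] -176.98 -> shift cm [0.15 0.14 7.8 ] spin -0.38
```

Emit:
apply_moves([
  [[0.2,0.05,2,-0.3,255],[0.2,0.05,4.5,-0.3,255],[0.2,0.05,6.5,-0.3,255],[0.2,0.05,7.7,-0.3,255],[0.2,0.05,7.8,-0.3,255]],
])

```text
time_s: 62.45
position: [0.4273, 0.1859, 0.0299]
ee_rot: [-0.001, -0.03, 1.0, 0.0]
contact_force: [-0.5, -0.3, -4.0]
width: 0.0213
gripper_force: 45.0
```

Emit:
apply_moves([
  [[0,0,0.2,0,255],[-0.2,0,0.3,0,255],[-0.4,0,0.3,0,255],[-0.5,0,0.3,0,255],[-0.5,0,0.3,0,255]],
])

```text
time_s: 63.08
position: [0.4329, 0.1861, 0.0275]
ee_rot: [0.0, -0.029, 1.0, 0.0]
contact_force: [0.1, 0.1, -3.9]
width: 0.0216
gripper_force: 45.0
```

```bash
python3 -c "
from h import *
rk()"
```

```text
t 63.08 rack x,y mm -70.0 -80.6 z 27.5 ang 183.36 F x,y,z 0.1 0.1 -3.9 M [ 0.06  0.05 -0.05] w 0.0216 g 45.0
```

Emit:
apply_moves([
  [[-0.1,0,0.1,0,255],[-0.2,0,0.1,0,255],[-0.2,0,0.1,0,255]],
])

```text
time_s: 63.45
position: [0.4349, 0.1863, 0.0265]
ee_rot: [0.0, -0.029, 1.0, 0.0]
contact_force: [-0.0, 0.2, -3.3]
width: 0.0214
gripper_force: 45.0
```

Emit:
apply_moves([
  [[-0.1,0,0,0,255],[-0.1,0,0,0,255]],
])

```text
time_s: 63.7
position: [0.4355, 0.1863, 0.0264]
ee_rot: [-0.0, -0.029, 1.0, 0.0]
contact_force: [-2.5, 0.1, -2.3]
width: 0.0215
gripper_force: 45.0
```

```bash
python3 -c "
from h import *
rk()"
```

```text
t 63.7 rack x,y mm -67.4 -80.5 z 26.4 ang 183.38 F x,y,z -2.4 0.2 -2.3 M [ 0.1   0.54 -0.01] w 0.0215 g 45.0
```

Emit:
apply_moves([
  [[0,0,0.03,0,200],[0,0,0.03,0,140],[0,0,0.03,0,130],[0,0,0.03,0,130],[0,0,0.03,0,130]],
])

```text
time_s: 64.32
position: [0.4359, 0.1863, 0.0262]
ee_rot: [0.0, -0.029, 1.0, 0.0]
contact_force: [0.3, 0.1, 0.8]
width: 0.046
gripper_force: 0.0
```

Emit:
apply_moves([
  [[0,0,0,0,130],[0,0,-3,0,130],[0,0,-8,0,130],[0,0,-13,0,0],[0,0,-19,0,0]],
])

```text
time_s: 64.95
position: [0.4352, 0.1861, 0.2173]
ee_rot: [-0.001, -0.03, 1.0, 0.0]
contact_force: [0.7, -1.5, -0.1]
width: 0.0622
gripper_force: 0.0
```

Emit:
apply_moves([
  [[-1,1,-3,0,0],[-4,3,-6,0,0],[-8,6,-8,0,0],[-11,8,-8,0,0],[-11,8,-8,0,0]],
])

```text
time_s: 65.58
position: [0.5414, 0.2742, 0.2952]
ee_rot: [-0.001, -0.03, 1.0, 0.001]
contact_force: [0.1, 0.5, -0.2]
width: 0.094
gripper_force: 0.0
```

```bash
python3 -c "
from h import *
rk(); C,a=snap('wrist','w40'); 
h=cv2.cvtColor(a,cv2.COLOR_BGR2HSV); m=(h[...,0]>15)&(h[...,0]<30)&(h[...,1]>80)&(h[...,2]>60)
for q in rect(C,m,.016,(0,0,640,262),300): print(q)
"
```

```text
t 65.58 rack x,y mm 43.5 0.9 z 295.2 ang 183.44 F x,y,z 0.2 0.5 -0.2 M [ 0.1  -0.07 -0.01] w 0.094 g 0.0
(array([611.7, 453.6]), 119.7, 51.2, 9.0, array([454., 214.]))
(array([502.3, 189.9]), 171.9, 54.5, 3.1, array([266., 122.]))
(array([492.7, 344.2]), 172.1, 53.5, 6.2, array([383., 122.]))
(array([497.1, 267.2]), 172.9, 56.0, 3.4, array([325., 121.]))
```

View pics/w40.png

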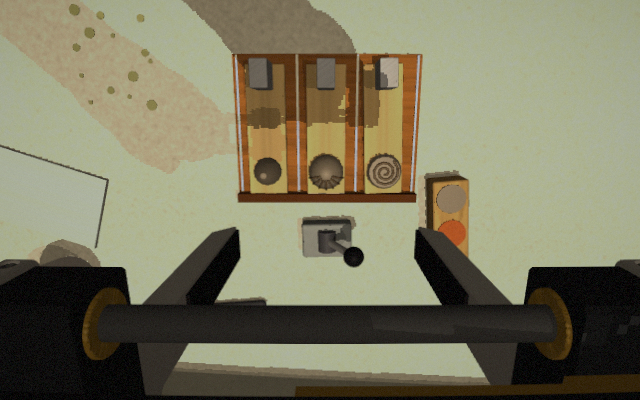

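All three are in their bays with fossil ends by the strip: tooth (266,122), dome (325,121), coil (383,122). The coil is slightly skewed, by about 3°. The switch lever leans towards +y (353,257), so it's on. I'll measure against the rack's own white lines.

```bash
python3 -c "
from h import *
C,a=load('w40'); h=cv2.cvtColor(a,cv2.COLOR_BGR2HSV).astype(int)
W=(h[...,1]<90)&(h[...,2]>110)
L=[]
for c0,c1 in((230,250),(288,308),(349,368),(408,425)):
    Q=[]
    for r in range(62,188,3):
        s=h[r,c0:c1,1]; k=s.argmin()
        if c0==230 or c0==408:
            g=np.where((s[:-2]>100)&(s[1:-1]<100))[0]
        if s[k]<130: Q.append((c0+k,r))
    P=onplane(C,Q,.006)[:,:2]*1000; l=cv2.fitLine(P.astype(np.float32),cv2.DIST_HUBER,0,.01,.01).ravel(); L.append(l); print(len(Q),l.round(2),np.degrees(np.arctan(l[1]/l[0])).round(2))
th=np.radians(3.3); ny=np.array([-np.sin(th),np.cos(th)])
print('lines n',[float((l[2:]@ny+ (500*0)).round(1)) if 0 else round(float(l[3]+(500-l[2])*l[1]/l[0]),1) for l in L])
m=((h[...,0]>15)&(h[...,0]<30)&(h[...,1]>80)&(h[...,2]>60))
for c0,c1 in((245,293),(303,352),(362,410)):
    E=[[],[]]
    for r in range(92,150,2):
        x=np.where(m[r,c0:c1])[0]; E[0].append((c0+x[0]-.5,r)); E[1].append((c0+x[-1]+.5,r))
    o=[]
    for e in E:
        P=onplane(C,e,.016)[:,:2]*1000; l=cv2.fitLine(P.astype(np.float32),cv2.DIST_HUBER,0,.01,.01).ravel(); o.append((round(float(l[3]+(500-l[2])*l[1]/l[0]),1),np.degrees(np.arctan(l[1]/l[0])).round(2)))
    print(o, np.mean([q[0] for q in o]))
"
```

```text
42 [1.0000e+00 5.0000e-02 4.9778e+02 1.5019e+02] 3.14
42 [1.0000e+00 5.0000e-02 4.9955e+02 2.3000e+02] 3.05
42 [1.0000e+00 6.0000e-02 5.1584e+02 3.1083e+02] 3.16
42 [1.0000e+00 5.0000e-02 4.8268e+02 3.8917e+02] 3.0
lines n [150.3, 230.0, 310.0, 390.1]
[(162.8, np.float32(3.05)), (215.5, np.float32(3.22))] 189.15
[(242.7, np.float32(4.09)), (295.5, np.float32(4.14))] 269.1
[(319.6, np.float32(6.16)), (372.5, np.float32(6.19))] 346.05
```

```bash
python3 -c "
from h import *
go(.4231,.3366,.0275,186.2)"
```

```text
from [0.5406 0.2734 0.2955] -176.56 -> shift cm [11.35  7.01 26.8 ] spin -2.76
```

Emit:
apply_moves([
  [[3,2,1,-2.7,80],[6,4,4,-2.7,130],[9,6,8,-2.7,130],[11.3,7,12,-2.7,130],[11.3,7,16,-2.7,130]],
])

```text
time_s: 66.25
position: [0.4222, 0.3355, 0.1356]
ee_rot: [0.001, -0.054, 0.999, -0.0]
contact_force: [0.8, 0.4, -0.5]
width: 0.0482
gripper_force: 0.0
```

```bash
python3 -c "
from h import *
go(.4231,.3366,.0275,186.2);rk()"
```

```text
from [0.4222 0.3355 0.1356] -173.83 -> shift cm [-0.1   0.1  10.81] spin -0.03
t 66.25 rack x,y mm -71.8 69.2 z 135.6 ang 186.17 F x,y,z 0.8 0.4 -0.5 M [ 0.04 -0.2   0.  ] w 0.0482 g 0.0
```

Emit:
apply_moves([
  [[0,0,3,0,130],[0,0,7,0,130],[0,0,10,0,130],[0,0,10.7,0,130],[0,0,10.7,0,130]],
])

```text
time_s: 66.88
position: [0.424, 0.3357, 0.0299]
ee_rot: [0.0, -0.053, 0.999, 0.0]
contact_force: [0.2, -0.2, 0.3]
width: 0.0462
gripper_force: 0.0
```

Emit:
apply_moves([
  [[0,0,0,0,200],[0,0,0,0,255],[0,0,0,0,255],[0,0,0,0,255],[0,0,0,0,255]],
])

```text
time_s: 67.5
position: [0.424, 0.3366, 0.0297]
ee_rot: [0.0, -0.053, 0.999, 0.001]
contact_force: [-1.2, 2.3, 7.5]
width: 0.0211
gripper_force: 45.0
```

```bash
python3 -c "
from h import *
rk(); go(.421,.3457,.029,183.2)"
```

```text
t 67.5 rack x,y mm -70.0 70.2 z 29.7 ang 186.1 F x,y,z -1.1 2.4 7.5 M [0.66 0.25 0.1 ] w 0.0211 g 45.0
from [0.424  0.3366 0.0297] -173.9 -> shift cm [0.2  0.94 0.07] spin 2.9
```

Emit:
apply_moves([
  [[0.3,0,-0.3,0,255],[0.5,0.5,-0.3,1.5,255],[0.5,0.9,-0.3,2.9,255],[0.5,0.9,-0.15,2.9,255],[0.5,0.9,-0.1,2.9,255]],
])

```text
time_s: 68.12
position: [0.4179, 0.3442, 0.03]
ee_rot: [-0.0, -0.028, 1.0, -0.0]
contact_force: [-0.5, -0.2, -2.1]
width: 0.0213
gripper_force: 45.0
```

```bash
python3 -c "
from h import *
rk()"
```

```text
t 68.12 rack x,y mm -75.6 78.1 z 30.0 ang 183.19 F x,y,z -0.5 -0.1 -2.1 M [ 0.11 -0.01  0.04] w 0.0213 g 45.0
```

Emit:
apply_moves([
  [[-0.2,0.15,0.05,0,255],[-0.4,0.15,0.05,0,255],[-0.5,0.15,0.05,0,255],[-0.5,0.15,0.05,0,255]],
])

```text
time_s: 68.62
position: [0.4231, 0.3461, 0.0297]
ee_rot: [0.0, -0.028, 1.0, 0.0]
contact_force: [-0.9, -0.2, 1.2]
width: 0.0215
gripper_force: 45.0
```

Emit:
apply_moves([
  [[-0.1,0,0,0,255],[-0.2,0,0,0,255],[-0.2,0,0,0,255]],
])

```text
time_s: 69.0
position: [0.4247, 0.3462, 0.0297]
ee_rot: [-0.0, -0.028, 1.0, 0.0]
contact_force: [-4.6, 0.3, 3.4]
width: 0.0212
gripper_force: 45.0
```

```bash
python3 -c "
from h import *
rk()"
```

```text
t 69.0 rack x,y mm -68.7 79.7 z 29.7 ang 183.17 F x,y,z -4.6 0.6 3.4 M [-0.24  1.01 -0.05] w 0.0212 g 45.0
```

Emit:
apply_moves([
  [[-0.1,0,0,0,255],[-0.15,0,-0.03,0,255],[-0.15,0,-0.03,0,255]],
])

```text
time_s: 69.38
position: [0.4248, 0.3462, 0.0297]
ee_rot: [-0.001, -0.028, 1.0, -0.0]
contact_force: [-13.4, -0.5, 4.6]
width: 0.0211
gripper_force: 45.0
```

```bash
python3 -c "
from h import *
rk()"
```

```text
t 69.38 rack x,y mm -68.6 79.7 z 29.7 ang 183.22 F x,y,z -13.4 0.3 4.6 M [-0.33  2.88 -0.07] w 0.0211 g 45.0
```

Emit:
apply_moves([
  [[0.2,0,0,0,255],[0.2,0,0,0,255],[0.2,0,0,0,200],[0.2,0,0,0,140],[0.2,0,0,0,130]],
])

```text
time_s: 70.0
position: [0.4247, 0.3462, 0.0301]
ee_rot: [0.0, -0.028, 1.0, 0.0]
contact_force: [0.2, -0.5, 1.1]
width: 0.038
gripper_force: 0.0
```

Emit:
apply_moves([
  [[0,0,0,0,130],[0,0,0,0,130],[0,0,-3,0,130],[0,0,-8,0,130],[0,0,-14,0,130]],
])

```text
time_s: 70.62
position: [0.4239, 0.3458, 0.1711]
ee_rot: [-0.001, -0.028, 1.0, -0.0]
contact_force: [0.5, 0.3, 0.2]
width: 0.0463
gripper_force: 0.0
```

Emit:
apply_moves([
  [[-2,-1.5,-3,0,130],[-5,-3,-7,0,200],[-9,-6,-12,0,255],[-12,-7.5,-12.5,0,255],[-12,-7.5,-12.5,0,255]],
])

```text
time_s: 71.25
position: [0.5508, 0.2761, 0.295]
ee_rot: [0.0, -0.026, 1.0, 0.0]
contact_force: [0.5, 0.5, -0.2]
width: 0.0095
gripper_force: 0.0
```

```bash
cat >> h.py <<'E'
def lines(C,a):
    h=cv2.cvtColor(a,cv2.COLOR_BGR2HSV).astype(int); m=((h[...,0]>15)&(h[...,0]<30)&(h[...,1]>80)&(h[...,2]>60))
    for y in(190,270,350):
        X=np.array([[.43,y/1000-.004,.016],[.5,y/1000,.016]]); E=[[],[]]
        for x in np.arange(.46,.515,.003):
            u,v=proj(C,[x,y/1000+(x-.5)*.055,.016])[0]; r=int(round(v)); c0=int(u)-26; xs=np.where(m[r,c0:c0+53])[0]
            if len(xs)>10: E[0].append((c0+xs[0]-.5,r));E[1].append((c0+xs[-1]+.5,r))
        o=[]
        for e in E:
            P=onplane(C,e,.016)[:,:2]*1000; l=cv2.fitLine(P.astype(np.float32),cv2.DIST_HUBER,0,.01,.01).ravel(); o+=[round(float(l[3]+(500-l[2])*l[1]/l[0]),1),round(float(np.degrees(np.arctan(l[1]/l[0]))),2)]
        print(y,len(E[0]),o,(o[0]+o[2])/2)
E
python3 -c "
from h import *
rk(); C,a=snap('wrist','w41'); 
h=cv2.cvtColor(a,cv2.COLOR_BGR2HSV); m=(h[...,0]>15)&(h[...,0]<30)&(h[...,1]>80)&(h[...,2]>60)
for q in rect(C,m,.016,(0,0,640,262),300): print(q)
lines(C,a)"
```

```text
t 71.25 rack x,y mm 53.0 2.2 z 295.0 ang 182.93 F x,y,z 0.5 0.5 -0.2 M [ 0.03 -0.12  0.03] w 0.0095 g 0.0
(array([618.7, 452.9]), 142.4, 53.3, 8.5, array([450., 212.]))
(array([493.4, 347.8]), 171.7, 53.4, 4.1, array([385., 115.]))
(array([502.2, 189.4]), 173.0, 54.2, 3.6, array([264., 116.]))
(array([496.7, 267.9]), 174.1, 53.4, 3.6, array([324., 114.]))
190 19 [162.8, 3.13, 215.4, 3.36] 189.10000000000002
270 19 [242.7, 4.14, 295.2, 3.56] 268.95
350 19 [322.3, 5.38, 374.8, 3.86] 348.55
```

```bash
python3 -c "
from h import *
o,s=go(.648,.365,.17,94)"
```

```text
from [0.5489 0.2773 0.2947] -176.92 -> shift cm [-10.36   8.22  12.47] spin 89.08
```

Emit:
apply_moves([
  [[-2,1.6,0,10,255],[-4,3.2,0,20,255],[-6,4.8,0,30,255],[-8,6.4,0,40,255],[-10.4,8.2,0,50,255]],
])

```text
time_s: 71.92
position: [0.6471, 0.3668, 0.2949]
ee_rot: [-0.0, 0.399, 0.917, -0.0]
contact_force: [0.8, -0.1, 0.2]
width: 0.0007
gripper_force: 0.0
```

Emit:
apply_moves([
  [[0,0,0,10,255],[0,0,0,20,255],[0,0,0,30,255],[0,0,0,39,255],[0,0,0,39,255]],
])

```text
time_s: 72.55
position: [0.6467, 0.3663, 0.2949]
ee_rot: [-0.0, 0.68, 0.733, -0.0]
contact_force: [-0.5, -0.1, 0.6]
width: 0.0002
gripper_force: 0.0
```

```bash
python3 -c "
from h import *
o,s=go(.648,.365,.06,94)"
```

```text
from [0.6467 0.3663 0.2949] 94.29 -> shift cm [-0.13  0.12 23.49] spin 0.29
```

Emit:
apply_moves([
  [[0,0.1,5,0,255],[0,0.1,10,0,255],[0,0.1,15,0,255],[0,0.1,20,0,255],[0,0.1,23.5,0,255]],
])

```text
time_s: 73.18
position: [0.6473, 0.3655, 0.0574]
ee_rot: [-0.001, 0.679, 0.734, -0.001]
contact_force: [1.6, 0.2, 0.2]
width: 0.0005
gripper_force: 0.0
```

Emit:
apply_moves([
  [[0,0,0,0,255],[-1,0,0,0,255],[-2,0,0,0,255],[-3,0,0,0,255],[-4,0,0,0,255]],
])

```text
time_s: 73.8
position: [0.6523, 0.329, 0.0634]
ee_rot: [-0.001, 0.68, 0.733, 0.004]
contact_force: [-4.7, 18.7, 29.4]
width: 0.0005
gripper_force: 12.2
```

Emit:
apply_moves([
  [[-0.6,0,0,0,255],[-1.2,0,0,0,255],[-1.8,0,0,0,255],[-2.4,0,0,0,255],[-3,0,0,0,255]],
])

```text
time_s: 74.42
position: [0.6537, 0.2951, 0.0598]
ee_rot: [-0.0, 0.681, 0.732, -0.0]
contact_force: [-0.5, 1.0, 1.5]
width: 0.0003
gripper_force: 0.5
```

```bash
python3 -c "
from h import *
o,s=go(.648,.26,.06,94)"
```

```text
from [0.6537 0.2951 0.0598] 94.16 -> shift cm [-3.46 -0.83 -0.02] spin 0.16
```

```bash
python3 -c "
from h import *
C,im=snap('wrist','w50'); C2,b=snap('scene','s50')
g=cv2.GaussianBlur(im[:265,250:420].max(2),(5,5),0); n,l,q,c=cv2.connectedComponentsWithStats((g<45).astype(np.uint8))
for k in range(1,n):
    if q[k][4]>150: u=c[k]+[250,0]; print(q[k],u,onplane(C,u,.085))
o=np.hstack([im[:300,200:500],cv2.resize(b[130:210,365:465],(375,300),interpolation=cv2.INTER_CUBIC)])
cv2.imwrite('pics/z50.png',np.clip(o*1.3,0,255).astype(np.uint8))
"
```

```text
[ 73 229   9  36 258] [326.81007752 247.94186047] [[0.65368082 0.29076202 0.085     ]]
```

View pics/z50.png

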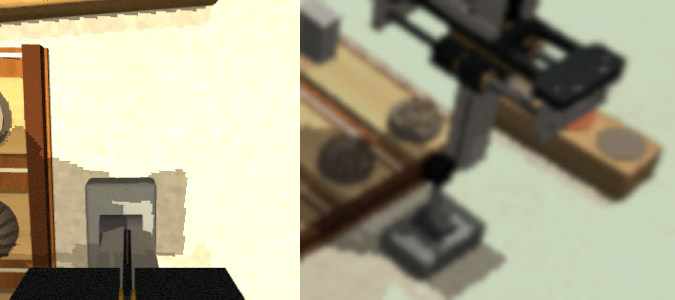

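The lever is now about upright and moving with the fingers, so I'll keep pushing towards off.

Emit:
apply_moves([
  [[-0.5,0,0,0,255],[-1,0,0,0,255],[-1.5,0,0,0,255],[-2,0,0,0,255],[-2.5,0,0,0,255]],
])

```text
time_s: 75.15
position: [0.6556, 0.2705, 0.0599]
ee_rot: [-0.0, 0.681, 0.732, 0.0]
contact_force: [0.4, 1.4, -0.5]
width: 0.0006
gripper_force: 0.5
```

Emit:
apply_moves([
  [[-0.2,0,0,0,255],[-0.4,0,0,0,255],[-0.4,0,0,0,255]],
])

```text
time_s: 75.53
position: [0.6556, 0.2684, 0.0601]
ee_rot: [-0.001, 0.681, 0.733, 0.001]
contact_force: [0.4, 7.5, -2.4]
width: 0.0
gripper_force: 3.6
```

Emit:
apply_moves([
  [[-0.2,0,0,0,255],[-0.4,0,0,0,255],[-0.4,0,0,0,255]],
])

```text
time_s: 75.9
position: [0.6555, 0.2675, 0.0604]
ee_rot: [-0.002, 0.68, 0.733, 0.003]
contact_force: [3.4, 20.1, -6.1]
width: 0.0005
gripper_force: 9.1
```

```bash
cat >> h.py <<'E'
def ball(f):
    C,b=snap('scene',f); g=cv2.GaussianBlur(b[160:200,380:420].max(2),(3,3),0); n,l,q,c=cv2.connectedComponentsWithStats((g<28).astype(np.uint8))
    for k in range(1,n):
        if q[k][4]>8: print('dark',q[k],c[k]+[380,160])
E
python3 -c "
from h import *
s,p,R=st(); print(p,s['contact_force']); ball('s51')"
```

```text
[0.65547518 0.26754607 0.06039098] [ 3.37241206 20.10803399 -6.06755048]
dark [10 17  9  8 54] [394.33333333 180.12962963]
```

Emit:
apply_moves([
  [[0.6,0,0,0,255],[2.5,0,0,0,255],[4,0,-5,0,255],[4,0,-10,0,255],[4,0,-15,0,255]],
])

```text
time_s: 76.58
position: [0.6528, 0.3037, 0.2116]
ee_rot: [-0.0, 0.681, 0.733, -0.0]
contact_force: [0.3, -0.7, 0.4]
width: 0.0004
gripper_force: 0.0
```

Emit:
apply_moves([
  [[0,2,-4,0,255],[-5,4,-8,0,255],[-10,6,-10,0,255],[-15,6,-10,0,255],[-20,6,-10,0,255]],
])

```text
time_s: 77.2
position: [0.7278, 0.1069, 0.31]
ee_rot: [-0.0, 0.681, 0.732, -0.0]
contact_force: [0.7, -0.9, -0.2]
width: 0.0005
gripper_force: 0.0
```

```bash
python3 -c "
from h import *
s,p,R=st(); print(p,s['contact_force']); ball('s52')
def msk(a): h=cv2.cvtColor(a,cv2.COLOR_BGR2HSV); return (h[...,0]>15)&(h[...,0]<30)&(h[...,1]>80)&(h[...,2]>60)
C,a=snap('wrist','w52')
for q in rect(C,msk(a),.016,(0,0,640,262),300): print('w',q)
C,a=snap('top','t52')
for q in rect(C,msk(a),.016,(196,160,330,276),100): print('t',q)
"
```

```text
[0.72776237 0.10685872 0.31003303] [ 0.74035247 -0.89169786 -0.15033372]
dark [11 17  7  8 38] [394.57894737 180.34210526]
w (array([1105.9,   69.9]), 208.9, 205.7, 3.3, array([572., 198.]))
w (array([503.5, 188.5]), 171.1, 51.9, 3.2, array([160.,  82.]))
w (array([499.3, 265.4]), 171.4, 50.0, 2.9, array([157.,  20.]))
t (array([492.9, 346.4]), 172.7, 52.4, 3.5, array([216., 237.]))
t (array([498.2, 267.1]), 172.1, 52.7, 3.5, array([241., 234.]))
t (array([501.6, 187.2]), 173.5, 53.0, 3.4, array([267., 238.]))
```

All three carriers are parked straight (3.4–3.5°, matching the rack), and the ball is back at off. Handing in.

```bash
python3 -c "
from rig import r
print(r.finish_job())"
```

```text
the job is handed in; nothing more can be done
None
```

The job is handed in: coil, dome and tooth were each held against the stop under the ring light for more than 2.5 s, in that order, and are parked flat and straight in their own bays against the strip; the switch was pushed to its on stop before the first and back to off at the end (the light itself was not visible in the pictures).

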